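Close and clip a control unit's cover

TASK

Slide the control unit's cover back until it is fully home against its end stop, and only then fold its four hinged clips down over the rim, one at a time, pressing each until it snaps flat. Work in opposite-corner order: the second clip you shut must be the one diagonally across from the first, then do the other two. Push gently, never with more than 25 N on the unit, its clips or the cover, and leave the other things on the bench where they are.

Things in the scene. Friction and masses are not known exactly. Their poses are not given: they have to be found in the camera images.
- unit: Flat aluminium control-unit housing fixed to the bench, 150 mm (x) by 124 mm (y), 189 mm wide over the clip bosses. Origin: centre of its underside at bench level; x runs from its open front end, facing the robot, to its back; y to its left; z up. Ledges at z = 38 mm carry the cover between guide walls (42 mm high, inner faces at y = +-56.5 mm).
- end_stop (a point): Middle of the end stop's inner face, at the unit's x = +70 mm, z = 40 mm (axes as the unit's). The stop is a wall 8 mm thick across the back, 44 mm high, faced with firm rubber. Behind it a black connector reaches x = +98 mm, 27 mm high.
- cover: Loose aluminium cover plate 140 (x) by 109 (y) by 4 mm, about 0.3 kg, lying on the ledges, pulled 15 to 35 mm out to the front. Origin: centre of its underside; axes along the unit's. Home when its back edge meets the end stop: its origin is then at x = 0 in the unit's frame. Sliding it takes about 1 to 4 N. Low cooling fins (5 mm) behind the rib, |y| under 26 mm.
- rib (a point): Top middle of the cross rib by which the cover is pushed, at x = -45 mm on the cover (axes as the cover's). The rib is 10 mm thick (x), 56 mm wide (y) and stands 16 mm above the plate: plate top 42 mm, rib top 58 mm above the bench.
- pin_front_left (a point): Nominal middle of the front left clip's hinge pin, at x = -45, y = +84, z = 49 mm on the unit (axes as the unit's); the pin runs along x. The real pin is up to 4 mm higher or lower (not reported): feel for it. Strap: steel, 42 mm long from the pin, 22 mm wide (x), 4 mm thick, centred on the pin axis, so its top lies 2 mm above the pin when shut.
- clip_front_left (a joint): Front left clip's angle (rad): 0 shut, flat inwards over the rim; 1.57 upright; starts 1.2 to 1.6. The clip diagonally across is back right. Swings almost freely down to about 0.28, where a sprung catch resists: about 6 to 12 N downwards near the strap's end. At about 0.05 it snaps through and stays shut against a stiff stop at 0; let go earlier, it stays ajar or springs up to as much as 0.7.
- pin_front_right (a point): Nominal middle of the front right clip's hinge pin, at x = -45, y = -84, z = 49 mm on the unit (axes as the unit's); the pin runs along x. The real pin is up to 4 mm higher or lower (not reported): feel for it. Strap: steel, 42 mm long from the pin, 22 mm wide (x), 4 mm thick, centred on the pin axis, so its top lies 2 mm above the pin when shut.
- clip_front_right (a joint): Front right clip's angle (rad): 0 shut, flat inwards over the rim; 1.57 upright; starts 1.2 to 1.6. The clip diagonally across is back left. Swings almost freely down to about 0.28, where a sprung catch resists: about 6 to 12 N downwards near the strap's end. At about 0.05 it snaps through and stays shut against a stiff stop at 0; let go earlier, it stays ajar or springs up to as much as 0.7.
- pin_back_left (a point): Nominal middle of the back left clip's hinge pin, at x = +45, y = +84, z = 49 mm on the unit (axes as the unit's); the pin runs along x. The real pin is up to 4 mm higher or lower (not reported): feel for it. Strap: steel, 42 mm long from the pin, 22 mm wide (x), 4 mm thick, centred on the pin axis, so its top lies 2 mm above the pin when shut.
- clip_back_left (a joint): Back left clip's angle (rad): 0 shut, flat inwards over the rim; 1.57 upright; starts 1.2 to 1.6. The clip diagonally across is front right. Swings almost freely down to about 0.28, where a sprung catch resists: about 6 to 12 N downwards near the strap's end. At about 0.05 it snaps through and stays shut against a stiff stop at 0; let go earlier, it stays ajar or springs up to as much as 0.7.
- pin_back_right (a point): Nominal middle of the back right clip's hinge pin, at x = +45, y = -84, z = 49 mm on the unit (axes as the unit's); the pin runs along x. The real pin is up to 4 mm higher or lower (not reported): feel for it. Strap: steel, 42 mm long from the pin, 22 mm wide (x), 4 mm thick, centred on the pin axis, so its top lies 2 mm above the pin when shut.
- clip_back_right (a joint): Back right clip's angle (rad): 0 shut, flat inwards over the rim; 1.57 upright; starts 1.2 to 1.6. The clip diagonally across is front left. Swings almost freely down to about 0.28, where a sprung catch resists: about 6 to 12 N downwards near the strap's end. At about 0.05 it snaps through and stays shut against a stiff stop at 0; let go earlier, it stays ajar or springs up to as much as 0.7.
- screwdriver: Black-handled screwdriver lying to the unit's right, 170 mm long, handle about 28 mm thick. Bystander; origin under its middle.
- adapter: Black plastic box 75 x 45 x 26 mm to the unit's left. Bystander; origin: centre of underside.
- mouse: Black computer mouse 100 x 58 x 31 mm beyond the unit. Bystander; origin: centre of underside.
- solder_spool: Small metal spool standing on end, 48 mm across, 36 mm high, in front of the unit on the left. Bystander; origin: centre of underside.
- plug_block: Grey connector block 30 x 50 x 24 mm beyond the unit. Bystander; origin: centre of underside.
- flux_pot: Small white pot, 42 mm across, 34 mm high, in front of the unit on the right. Bystander; origin: centre of underside.
Things that resemble listed ones, but are neither listed nor needed, are in the scene too. Leave any pink look-alike of the cover alone.

How it is judged:
By the outcome, as a careful person would: the job done as asked, in the order asked, and still so for the second after the job is handed in, with the robot touching nothing.
It also fails if it takes over 72 s, if anything falls off the work surface, if the arm or the gripper's body presses on something with over 40 N, if the wrist force passes 120 N, or if a joint passes its speed limit or range.

ROBOT

A 6-joint arm with a two-finger parallel gripper is mounted at the origin on the work surface. World frame = base frame: x ahead of the robot, y to its left, z up, the work surface at z = 0. Lengths are in m, angles in rad, forces in N, time in s.
With the tool pointing down it reaches from about 0.3 to 0.875 m from the base axis. Payload 6.4 kg.
Tool frame: the origin (TCP) lies at the very end of the fingers, on their centre line; the grasp point (between the pads) lies ctrl.grip_point_offset behind it (ctrl.grip_point_offset is the distance from the TCP to the grasp point, in m); z points along the fingers, x is the direction in which the jaws open and shut, and the axes are right-handed (so a half turn about z gives the same grasp; the last joint's range is limited). The gripper opens to 85 mm and grips with 20 to 120 N. Pads are 22 mm wide; open, the fingers measure 114 mm over their backs; the gripper's body (76 mm by 85 mm) begins 54 mm behind the grasp point. The pads swing forward as they close: fully open they stand 13 mm farther back than shut.
Start: joints at [-1.51, 0.181, 1.607, -0, 1.354, -0.206], TCP at [0.152, -0.555, 0.231] pointing down, gripper open.
Joint ranges: [-2.99, 2.99], [-0.89, 2.07], [0.3, 2.58], [-1.14, 4.28], [0, 2.63], [-3.12, 3.12]. Speed limits (rad/s): [2.57, 2.57, 3.01, 3.14, 3.14, 3.14].

INTERFACE

Orientations are given as a unit quaternion [w, x, y, z].
In Python, from bench import get_obs, viewer, workorder, ctrl gives the robot as it stands. The module is installed in compiled form; this text tells all that it offers.
- The arm moves only by the tool move_arm, never from a script. Its argument "increments" is a list of rows, each an object of numbers: "tx", "ty", "tz": the shift along the tool's x, y, z in m; "turn": the turn about the tool's z in degrees. A call has 1 to 20 rows; each row is the pose to reach, as a shift and turn from the pose commanded when the call began, along the tool's axes at that moment; what a row does not reach only later rows make up. A row lasts 1/12 s, in which the tool goes at most 41.7 mm and 7.16 degrees, less where a joint would pass 70% of its speed; a pose out of reach is approached as far as the arm can. A call with a gripper value outside its range is refused whole. "gripper" is the opening, from 0 (shut) to 1 (fully open), set as the call begins (left out, the last holds). The fingers move at their own pace and stop on an object; the grip force is fixed at half the most. Time passes only in rows, so rows that repeat a pose let the fingers close. It gives the time, the measured TCP pose, the force and the opening at its end, in the units of the state.
- get_obs(): the state, without advancing time (a new reading comes with each control period).
- viewer.camera(name): name is "side" or "top" or "wrist"; returns (picture, depth): 384x512x3 uint8, red, green, blue; 384x512 float32, m along the optical axis (not along the pixel's ray), 0 where there is no reading.
- viewer.get_calibration(name): a dict with "intrinsics" (3x3 intrinsics, pixels), "k1" (the pictures are not rectified: a ray, as slopes to the right and down, at radius r is drawn at 1 + k1 r^2 times it, then the intrinsics apply), "origin" and "attitude" of the camera in the world. Camera axes: x right, y up, looking along -z (the intrinsics and any distortion apply to the point x, -y, -z); pixel columns grow to the right and rows downward; lengths in m; the calibration is good to about 2 mm. A picture is of the moment at which its call begins: read the wrist's pose just before it. get_calibration takes no time and is no camera call; for the wrist camera it gives the pose at the moment of the call.
- workorder.hand_in(): hands the job in, once; it reports no verdict.
The state is a dict: "time_s": time; "q": joint angles; "dq": joint speeds; "joint_efforts": joint torques, N m; "eef_pos": TCP position; "eef_rot": TCP orientation; "wrist_force": force on the tool from outside, world axes, zero at the start; "torque": the same for the moment, N m; "opening": opening from 0.0 (shut) to 1.0 (fully open).
Only numpy, scipy, OpenCV 4.12 (cv2) and the standard library are available. Lean on these libraries where they do the work, as an engineer would, in place of code of your own. Each camera call takes 0.05 s, during which the arm holds its last target.

## Working session

There is one attempt and no reset: what is moved stays moved. The work goes in short steps, Python scripts to look and compute and a tool call to move; the robot and the scene stay as the last step left them, time stands still between calls to the robot, and variables do not carry over. Pictures are saved under pics/ and viewed, and the job is handed in when it is done.

Besides the shell and the picture viewer there is one more tool, called after "Request:" as name(argument=value, ...), one argument or row to a line, values as JSON. move_arm: Moves the arm, as the interface text tells. Its arguments: {"type":"object","properties":{"increments":{"type":"array"},"gripper":{"type":"number"}},"required":["increments"]}

```bash
mkdir -p pics
cat > h.py <<'E'
import numpy as np, cv2
from bench import get_obs, viewer, workorder, ctrl
def grab(name,tag):
    cal=viewer.get_calibration(name); p,d=viewer.camera(name)
    cv2.imwrite(f'pics/{tag}.png',p[:,:,::-1]); np.savez(f'pics/{tag}.npz',p=p,d=d,K=cal['intrinsics'],k1=cal['k1'],o=cal['origin'],R=np.array(cal['attitude']))
    return p,d,cal
E
python3 - <<'E'
from h import *
print(get_obs()); print(ctrl.grip_point_offset)
for n in ['top','side','wrist']:
    p,d,c=grab(n,n+'0'); print(n,c)
E
```

```text
{'time_s': 0.0, 'q': array([-1.51029520e+00,  1.81568105e-01,  1.60801217e+00, -1.38710948e-05,
        1.35378424e+00, -2.06324938e-01]), 'dq': array([-7.13144429e-05,  1.01860355e-03, -3.89450328e-04, -1.02152732e-03,
       -8.47905833e-04, -6.28307123e-04]), 'joint_efforts': array([-8.03264684e-04, -4.44864857e+01, -3.51347065e+01, -3.11924559e-04,
        8.99111910e-03, -3.20766922e-06]), 'eef_pos': array([ 0.15157556, -0.55408879,  0.23036692]), 'eef_rot': array([-6.65991808e-04,  7.94881454e-01, -6.06764114e-01, -5.84272686e-04]), 'wrist_force': array([0.00393575, 1.45673726, 0.67630598]), 'torque': array([ 0.01088774,  0.02977554, -0.01331335]), 'opening': 0.9976035533248091}
0.0187
top {'intrinsics': array([[370.50408143,   0.        , 257.5435717 ],
       [  0.        , 370.50408143, 189.34965376],
       [  0.        ,   0.        ,   1.        ]]), 'k1': -0.08292971495998404, 'origin': array([ 0.37709574, -0.02780402,  1.05815384]), 'attitude': array([ 0.71188181,  0.05547155, -0.06155608, -0.69739375])}
side {'intrinsics': array([[383.91392434,   0.        , 256.52987359],
       [  0.        , 383.91392434, 189.70907035],
       [  0.        ,   0.        ,   1.        ]]), 'k1': -0.12077465120337541, 'origin': array([0.38631882, 0.66475918, 0.52461189]), 'attitude': array([-0.10935411, -0.0628215 ,  0.46754272,  0.87492797])}
wrist {'intrinsics': array([[288.37305361,   0.        , 258.26435955],
       [  0.        , 288.37305361, 193.1851058 ],
       [  0.        ,   0.        ,   1.        ]]), 'k1': -0.044963430007917214, 'origin': array([ 0.21992159, -0.53520929,  0.37325707]), 'attitude': array([ 0.78702441, -0.11243728,  0.08690375, -0.60033172])}
```

View pics/top0.png

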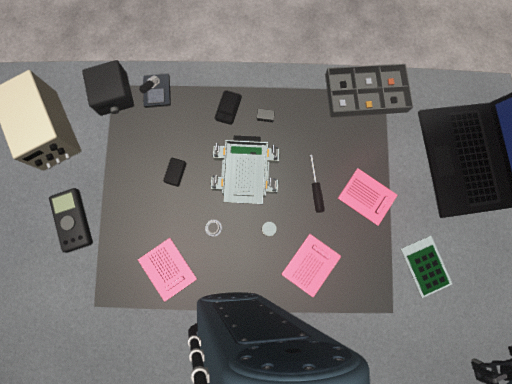

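View pics/side0.png

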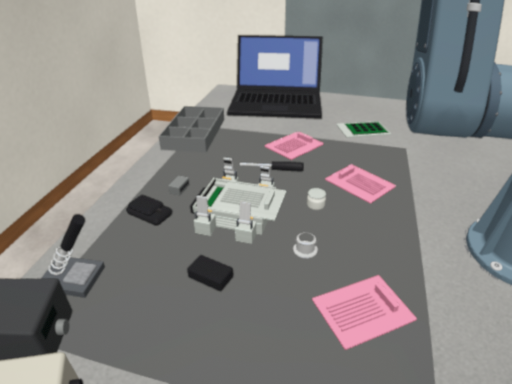

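View pics/wrist0.png

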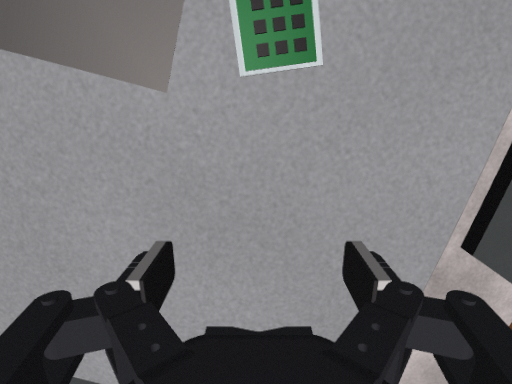

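Candidates for the cover in the top view are the silver plate on the housing at (246,175) and three pink plates at (367,196), (311,265) and (167,269). I choose the silver one, which lies inside the housing with four clips. Next is a close crop to check it.

```bash
cat >> h.py <<'E'
from scipy.spatial.transform import Rotation as Rot
def qR(q): return Rot.from_quat(q,scalar_first=True).as_matrix()
def load(tag): 
    z=np.load(f'pics/{tag}.npz'); return z
def ray(z,uv):
    K=z['K']; uv=np.atleast_2d(np.float64(uv))
    x=(uv-K[:2,2])/np.array([K[0,0],K[1,1]]); rd=np.linalg.norm(x,axis=1,keepdims=True)
    r=rd.copy()
    for _ in range(20): r=rd/(1+float(z['k1'])*r*r)
    s=x*(r/np.maximum(rd,1e-12))
    return np.c_[s[:,0],-s[:,1],-np.ones(len(s))]@qR(z['R']).T
def onplane(z,uv,h):
    d=ray(z,uv); return z['o']+d*((h-z['o'][2])/d[:,2])[:,None]
def proj(z,P):
    c=(np.atleast_2d(P)-z['o'])@qR(z['R']); s=np.c_[c[:,0]/-c[:,2],-c[:,1]/-c[:,2]]
    r2=(s**2).sum(1,keepdims=True); s=s*(1+float(z['k1'])*r2)
    return s*np.array([z['K'][0,0],z['K'][1,1]])+z['K'][:2,2]
def depthpts(z):
    v,u=np.mgrid[:384,:512]; d=ray(z,np.c_[u.ravel(),v.ravel()])
    f=d@(-qR(z['R'])[:,2]); return (z['o']+d*(z['d'].ravel()/f)[:,None]).reshape(384,512,3)
E
python3 - <<'E'
from h import *
z=load('top0'); p=z['p'][:,:,::-1]
cv2.imwrite('pics/top0c.png',cv2.resize(p[120:250,190:340],None,fx=5,fy=4.6,interpolation=cv2.INTER_CUBIC)[:600])
z2=load('side0'); cv2.imwrite('pics/side0c.png',cv2.resize(z2['p'][140:260,170:330,::-1],None,fx=5,fy=5,interpolation=cv2.INTER_CUBIC))
P=depthpts(z)
for uv in [(246,175),(217,180),(276,186),(240,137),(213,228),(269,228),(175,172),(317,190),(228,107),(265,115)]: print(uv,P[uv[1],uv[0]].round(3))
E
```

```text
(246, 175) [ 0.586 -0.002  0.046]
(217, 180) [0.566 0.076 0.066]
(276, 186) [ 0.559 -0.086  0.037]
(240, 137) [0.701 0.019 0.031]
(213, 228) [ 0.44   0.09  -0.001]
(269, 228) [ 0.441 -0.069  0.034]
(175, 172) [0.595 0.202 0.024]
(317, 190) [ 0.551 -0.203  0.028]
(228, 107) [0.791 0.056 0.033]
(265, 115) [ 0.772 -0.053  0.025]
```

View pics/top0c.png

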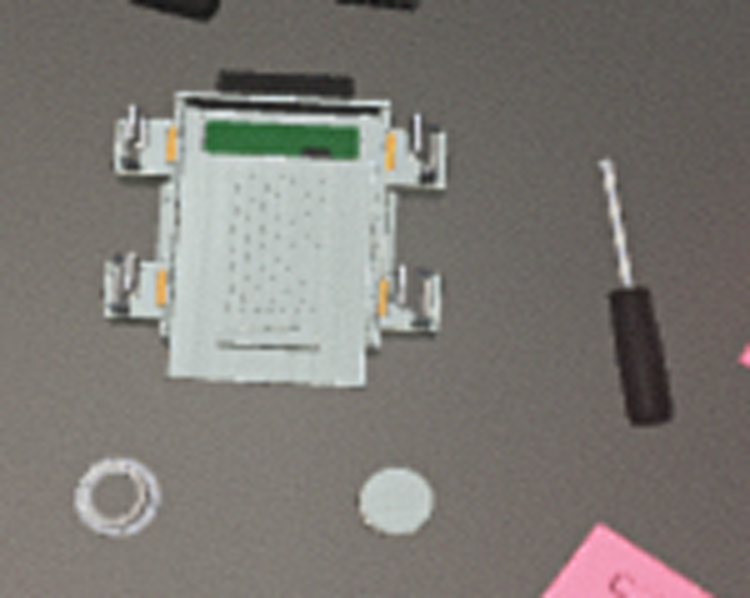

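View pics/side0c.png

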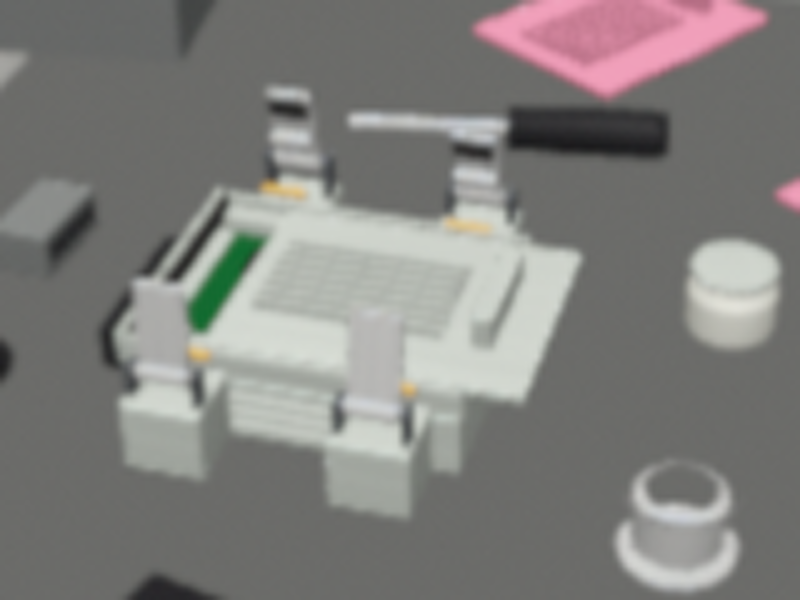

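The crop confirms it: a silver cover with the rib at crop (268,345), green board exposed at the back, in the housing with four upright clips.

Run:
```python
from h import *
z=load('top0')
def c(x,y): return (190+x/5-0.4,120+y/4.6-0.4)
for n,uv,h in [('backL',c(178,93),.044),('backR',c(390,100),.044),('covFL',c(168,376),.042),('covFR',c(365,385),.042),('ribL',c(218,345),.058),('ribR',c(320,349),.058),('bossFLout',c(105,316),.04),('bossFRout',c(440,331),.04),('bossBLout',c(115,174),.04),('bossBRout',c(444,187),.04)]:
    print(n,onplane(z,uv,h)[0].round(4))
P=depthpts(z)
m=(P[...,2]>.036)&(P[...,2]<.05)&(P[...,0]>.45)&(P[...,0]<.72)&(abs(P[...,1])<.12)
pts=np.float32(P[m][:,:2]); print(cv2.minAreaRect(pts*1000), m.sum())
m=(P[...,2]>.053)&(P[...,0]>.45)&(P[...,0]<.72)&(abs(P[...,1])<.12)
n,l,s,ce=cv2.connectedComponentsWithStats(m.astype(np.uint8))
for i in range(1,n): print(ce[i].round(1),s[i,4],P[l==i].mean(0).round(4),P[l==i].max(0).round(4))
```

```text
backL [0.6875 0.0598 0.044 ]
backR [ 0.6857 -0.0607  0.044 ]
covFL [0.5115 0.0594 0.042 ]
covFR [ 0.5083 -0.0496  0.042 ]
ribL [0.5285 0.0314 0.058 ]
ribR [ 0.5273 -0.0244  0.058 ]
bossFLout [0.5476 0.096  0.04  ]
bossFRout [ 0.5424 -0.0909  0.04  ]
bossBLout [0.6363 0.094  0.04  ]
bossBRout [ 0.6321 -0.0922  0.04  ]
((570.2329711914062, 3.529998779296875), (186.6449432373047, 234.474853515625), 88.66453552246094) 2354
[216.4 148.2] 36 [0.6525 0.08   0.0784] [0.6645 0.0859 0.09  ]
[274.5 151.6] 61 [ 0.6482 -0.0791  0.0724] [ 0.6665 -0.0712  0.0947]
[215.4 179.9] 38 [0.5642 0.0793 0.0786] [0.5763 0.091  0.0913]
[271.7 182.8] 52 [ 0.5607 -0.0725  0.0739] [ 0.5721 -0.0646  0.0911]
[276. 179.] 1 [ 0.5751 -0.0852  0.0547] [ 0.5751 -0.0852  0.0547]
[243.1 193. ] 79 [0.5334 0.0045 0.0586] [0.5391 0.0323 0.0626]
```

```bash
cat >> h.py <<'E'
U0=np.array([.6086,.0011,0]); YAW=np.deg2rad(-1.2)
def U():
    c,s=np.cos(YAW),np.sin(YAW); return np.array([[c,-s,0],[s,c,0],[0,0,1]])
def u2w(p): return U0+U()@np.array(p,float)
def w2u(p): return U().T@(np.array(p,float)-U0)
def plan(target,base=None):
    "tool-frame shift (m) to unit-frame target"
    o=get_obs(); R=qR(o['eef_rot']); x=R[:,0]
    d=R.T@(u2w(target)-o['eef_pos'])
    want=YAW-np.pi/2; a=np.arctan2(x[1],x[0]); t=-np.rad2deg((want-a+np.pi)%(2*np.pi)-np.pi)
    print('shift mm',(d*1000).round(1),'turn',t.round(2))
def st():
    o=get_obs(); print('t',round(o['time_s'],2),'unit-frame tcp mm',(w2u(o['eef_pos'])*1000).round(1),'F',(U().T@o['wrist_force']).round(2),'op',round(o['opening'],3))
E
python3 - <<'E'
from h import *
st(); plan(w2u([.45,.004,.22]))
E
```

```text
t 0.15 unit-frame tcp mm [-445.3 -564.8  230.6] F [ 0.49  0.26 -1.  ] op 0.998
shift mm [-459.8 -435.    11.3] turn 16.49
```

Request:
move_arm(
  increments=[
    {"tx":-0.01,"ty":-0.01,"turn":0.5},
    {"tx":-0.03,"ty":-0.03,"turn":1.5},
    {"tx":-0.06,"ty":-0.058,"turn":3},
    {"tx":-0.09,"ty":-0.086,"turn":4.5},
    {"tx":-0.12,"ty":-0.114,"turn":6},
    {"tx":-0.15,"ty":-0.142,"turn":7.5},
    {"tx":-0.18,"ty":-0.17,"turn":9},
    {"tx":-0.21,"ty":-0.198,"turn":10.5},
    {"tx":-0.24,"ty":-0.226,"turn":12},
    {"tx":-0.27,"ty":-0.254,"turn":13.5},
    {"tx":-0.3,"ty":-0.282,"turn":15},
    {"tx":-0.33,"ty":-0.312,"turn":16},
    {"tx":-0.36,"ty":-0.341,"turn":16.5},
    {"tx":-0.39,"ty":-0.369,"turn":16.5},
    {"tx":-0.42,"ty":-0.398,"turn":16.5},
    {"tx":-0.445,"ty":-0.421,"turn":16.5},
    {"tx":-0.46,"ty":-0.435,"tz":0.011,"turn":16.5},
    {"tx":-0.46,"ty":-0.435,"tz":0.011,"turn":16.5},
    {"tx":-0.46,"ty":-0.435,"tz":0.011,"turn":16.5},
  ],
  gripper=0,
)

```text
validation failed for argument at $.in...
```

Run:
```python
from h import *
st(); grab('wrist','w1'); grab('side','side1'); plan(w2u([.45,.004,.22]))
```

```text
t 0.15 unit-frame tcp mm [-445.3 -564.8  230.6] F [ 0.49  0.26 -1.  ] op 0.998
shift mm [-460.  -435.    11.3] turn 16.49
```

View pics/w1.png

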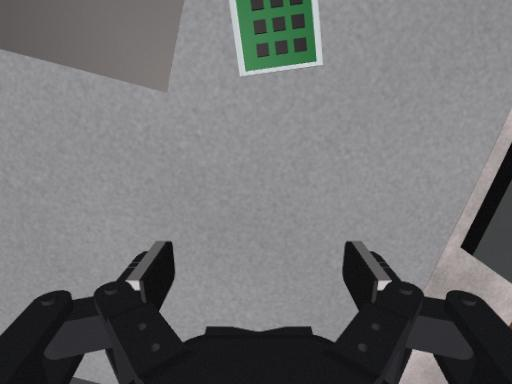

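View pics/side1.png

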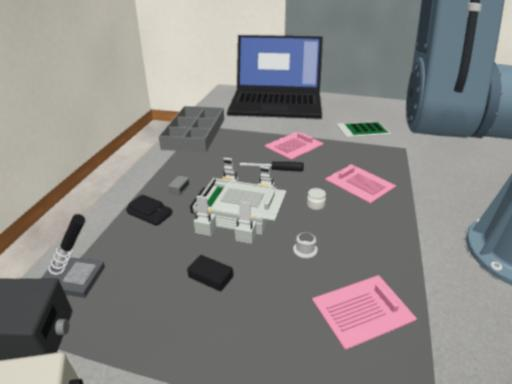

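The move was refused and the arm has not moved; the wrist picture still shows the start view. I'll give every row all four numbers.

Request:
move_arm(
  increments=[
    {"tx":-0.01,"ty":-0.01,"tz":0.0,"turn":0.5},
    {"tx":-0.03,"ty":-0.03,"tz":0.0,"turn":1.5},
    {"tx":-0.06,"ty":-0.058,"tz":0.0,"turn":3.0},
    {"tx":-0.09,"ty":-0.086,"tz":0.0,"turn":4.5},
    {"tx":-0.12,"ty":-0.114,"tz":0.0,"turn":6.0},
    {"tx":-0.15,"ty":-0.142,"tz":0.0,"turn":7.5},
    {"tx":-0.18,"ty":-0.17,"tz":0.0,"turn":9.0},
    {"tx":-0.21,"ty":-0.198,"tz":0.0,"turn":10.5},
    {"tx":-0.24,"ty":-0.226,"tz":0.0,"turn":12.0},
    {"tx":-0.27,"ty":-0.254,"tz":0.0,"turn":13.5},
    {"tx":-0.3,"ty":-0.282,"tz":0.0,"turn":15.0},
    {"tx":-0.33,"ty":-0.312,"tz":0.0,"turn":16.0},
    {"tx":-0.36,"ty":-0.341,"tz":0.0,"turn":16.5},
    {"tx":-0.39,"ty":-0.369,"tz":0.0,"turn":16.5},
    {"tx":-0.42,"ty":-0.398,"tz":0.0,"turn":16.5},
    {"tx":-0.445,"ty":-0.421,"tz":0.0,"turn":16.5},
    {"tx":-0.46,"ty":-0.435,"tz":0.011,"turn":16.5},
    {"tx":-0.46,"ty":-0.435,"tz":0.011,"turn":16.5},
  ],
  gripper=0,
)

```text
time_s: 1.75
eef_pos: [0.4502, 0.0073, 0.2189]
eef_rot: [0.0, -0.701, 0.713, 0.001]
wrist_force: [-1.1, 0.0, -0.9]
opening: -0.001
```

Run:
```python
from h import *
st(); grab('wrist','w1');  grab('top','top1'); grab('side','side1')
plan(w2u([.45,.004,.22]))
```

```text
t 1.75 unit-frame tcp mm [-158.5    2.9  218.9] F [-1.14 -0.   -0.91] op -0.001
shift mm [-0.4 -0.3  0.2] turn 0.04
```

View pics/w1.png

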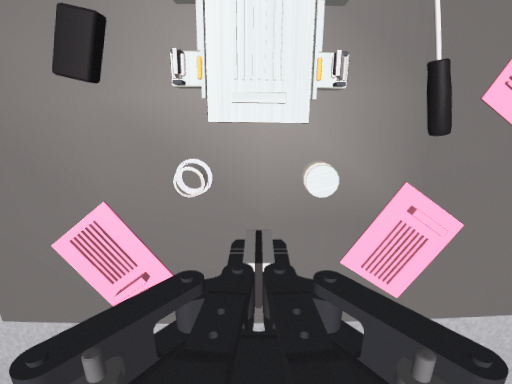

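View pics/side1.png

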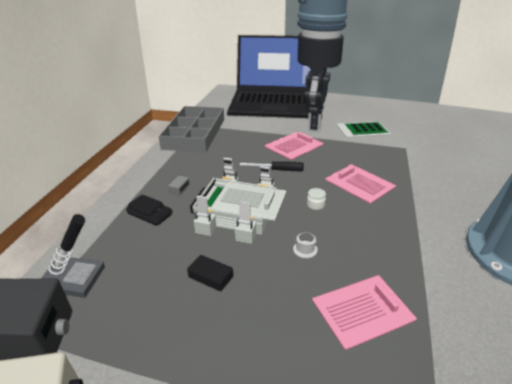

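The wrist view shows the cover's front corners at (208,122) and (309,122), the rib at (232,97)-(286,102), and the shut fingertips near (260,235).

Run:
```python
from h import *
z=load('w1'); 
for n,uv,h in [('covFL',(208,122.5),.042),('covFR',(309.5,122.5),.042),('ribFL',(233,101.5),.058),('ribFR',(286.5,102.5),.058),('ribBL',(233,94.5),.058),('bossFLf',(172,84),.04),('bossFRf',(347,87),.04),('orangeL',(199,68),.04),('orangeR',(319,68),.04)]:
    w=onplane(z,uv,h)[0]; print(n,w.round(4),(w2u(w)*1000).round(1))
R=qR(get_obs()['eef_rot']); t=get_obs()['eef_pos']
for d in [(0,0,0),(.0145,0,0),(-.0145,0,0),(0,.011,0),(0,-.011,0)]: print(d,proj(z,t+R@np.array(d))[0].round(1))
P=depthpts(z); print(R.T@(P[240,250]-t),R.T@(P[240,266]-t),R.T@(P[233,262]-t),R.T@(P[245,240]-t))
p=z['p'][:,:,::-1]; cv2.imwrite('pics/w1c.png',cv2.resize(p[215:300,210:310],None,fx=7,fy=7,interpolation=cv2.INTER_CUBIC))
cv2.imwrite('pics/w1d.png',cv2.resize(p[0:130,150:360],None,fx=3.8,fy=4.5,interpolation=cv2.INTER_CUBIC))
```

```text
covFL [0.5076 0.0614 0.042 ] [-102.3   58.1   42. ]
covFR [ 0.5058 -0.0484  0.042 ] [-101.8  -51.6   42. ]
ribFL [0.5285 0.0321 0.058 ] [-80.8  29.3  58. ]
ribFR [ 0.5266 -0.0218  0.058 ] [-81.5 -24.7  58. ]
ribBL [0.5352 0.0318 0.058 ] [-74.   29.2  58. ]
bossFLf [0.5481 0.0975 0.04  ] [-62.5  95.1  40. ]
bossFRf [ 0.5421 -0.0875  0.04  ] [-64.7 -90.   40. ]
orangeL [0.5632 0.0678 0.04  ] [-46.8  65.7  40. ]
orangeR [ 0.5611 -0.0571  0.04  ] [-46.2 -59.1  40. ]
(0, 0, 0) [265.6 246. ]
(0.0145, 0, 0) [292.3 246.1]
(-0.0145, 0, 0) [238.8 245.9]
(0, 0.011, 0) [265.3 264. ]
(0, -0.011, 0) [265.8 227.2]
[-0.00797671 -0.01020075 -0.01389198] [-0.00025995 -0.01092146 -0.01531359] [-0.00208763 -0.01069418 -0.00672292] [-0.01298748 -0.00663651 -0.01217712]
```

View pics/w1c.png

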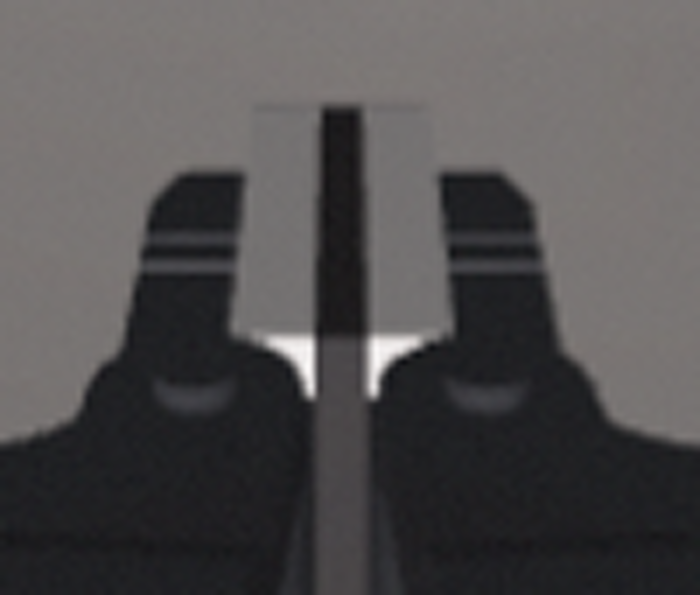

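View pics/w1d.png

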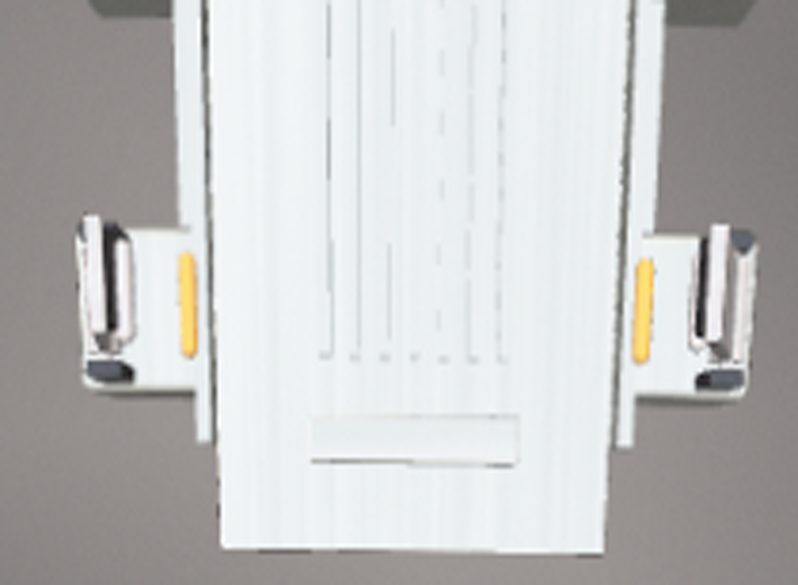

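The fingertip sits about 2.5 mm off its projected place, so the wrist camera reads about 2.5 mm too far left. After that correction the wrist and top views agree on y. Next I go in front of the rib.

```bash
sed -i 's/U0=np.array(\[.6086,.0011,0\])/U0=np.array([.607,.0011,0])/' h.py
python3 - <<'E'
from h import *
st(); plan([-108,0,48] and np.array([-108,0,48])/1000)
E
```

```text
t 1.9 unit-frame tcp mm [-157.4   -0.7  220.2] F [-0.22 -0.04  0.19] op -0.003
shift mm [ -0.8 -49.5 172.1] turn 0.04
```

Request:
move_arm(
  increments=[
    {"tx":0.0,"ty":-0.01,"tz":0.02,"turn":0.0},
    {"tx":0.0,"ty":-0.025,"tz":0.045,"turn":0.0},
    {"tx":-0.001,"ty":-0.04,"tz":0.075,"turn":0.0},
    {"tx":-0.001,"ty":-0.049,"tz":0.105,"turn":0.0},
    {"tx":-0.001,"ty":-0.049,"tz":0.135,"turn":0.0},
    {"tx":-0.001,"ty":-0.049,"tz":0.155,"turn":0.0},
    {"tx":-0.001,"ty":-0.049,"tz":0.168,"turn":0.0},
    {"tx":-0.001,"ty":-0.049,"tz":0.172,"turn":0.0},
    {"tx":-0.001,"ty":-0.049,"tz":0.172,"turn":0.0},
  ],
)

```text
time_s: 2.65
eef_pos: [0.4981, 0.0026, 0.0477]
eef_rot: [-0.001, -0.699, 0.715, 0.001]
wrist_force: [-0.5, -0.6, 0.5]
opening: -0.0
```

Run:
```python
from h import *
st(); p,d,c=grab('side','side2'); st()
cv2.imwrite('pics/side2c.png',cv2.resize(p[90:260,170:370,::-1],None,fx=4,fy=3.5,interpolation=cv2.INTER_CUBIC))
```

```text
t 2.65 unit-frame tcp mm [-108.9   -0.8   47.7] F [-0.48 -0.61  0.46] op -0.0
t 2.7 unit-frame tcp mm [-107.9   -0.7   48.8] F [-0.21  0.36  0.08] op -0.0
```

View pics/side2c.png

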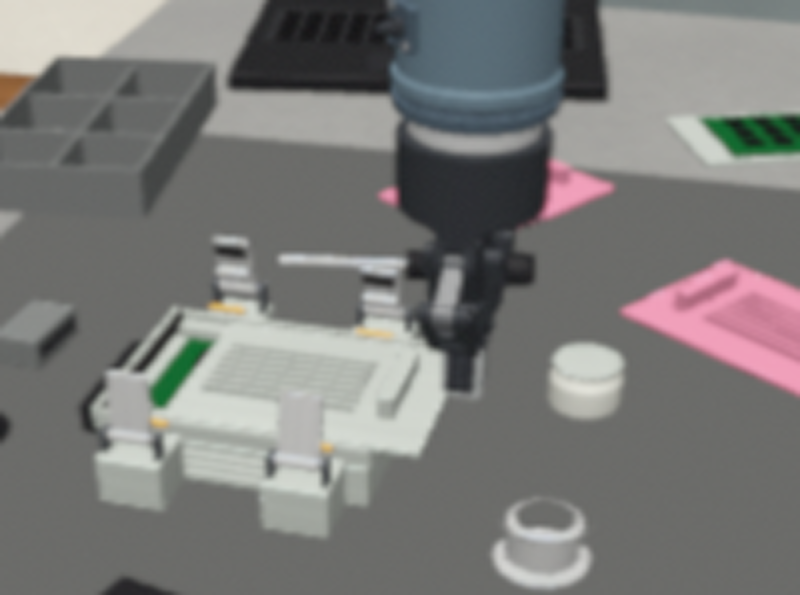

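The fingertip at crop (462,385) stands in front of the rib at (398,385), just above the plate. Now I push.

Request:
move_arm(
  increments=[
    {"tx":-0.001,"ty":-0.003,"tz":0.0015,"turn":0.0},
    {"tx":-0.001,"ty":-0.007,"tz":0.0015,"turn":0.0},
    {"tx":-0.001,"ty":-0.011,"tz":0.0015,"turn":0.0},
    {"tx":-0.001,"ty":-0.014,"tz":0.0015,"turn":0.0},
    {"tx":-0.001,"ty":-0.017,"tz":0.0015,"turn":0.0},
    {"tx":-0.001,"ty":-0.02,"tz":0.0015,"turn":0.0},
    {"tx":-0.001,"ty":-0.023,"tz":0.0015,"turn":0.0},
    {"tx":-0.001,"ty":-0.026,"tz":0.0015,"turn":0.0},
    {"tx":-0.001,"ty":-0.029,"tz":0.0015,"turn":0.0},
    {"tx":-0.001,"ty":-0.032,"tz":0.0015,"turn":0.0},
    {"tx":-0.001,"ty":-0.034,"tz":0.0015,"turn":0.0},
    {"tx":-0.001,"ty":-0.036,"tz":0.0015,"turn":0.0},
  ],
)

```text
time_s: 3.7
eef_pos: [0.5351, 0.004, 0.0466]
eef_rot: [-0.0, -0.7, 0.715, 0.0]
wrist_force: [-2.7, -0.1, 1.5]
opening: 0.002
```

Run:
```python
from h import *
st(); p,d,c=grab('side','side3'); st()
cv2.imwrite('pics/side3c.png',cv2.resize(p[90:260,170:370,::-1],None,fx=4,fy=3.5,interpolation=cv2.INTER_CUBIC))
```

```text
t 3.7 unit-frame tcp mm [-71.9   1.4  46.6] F [-2.69 -0.14  1.52] op 0.002
t 3.75 unit-frame tcp mm [-71.5   1.3  46.7] F [-0.4  -0.28 -0.18] op 0.003
```

View pics/side3c.png

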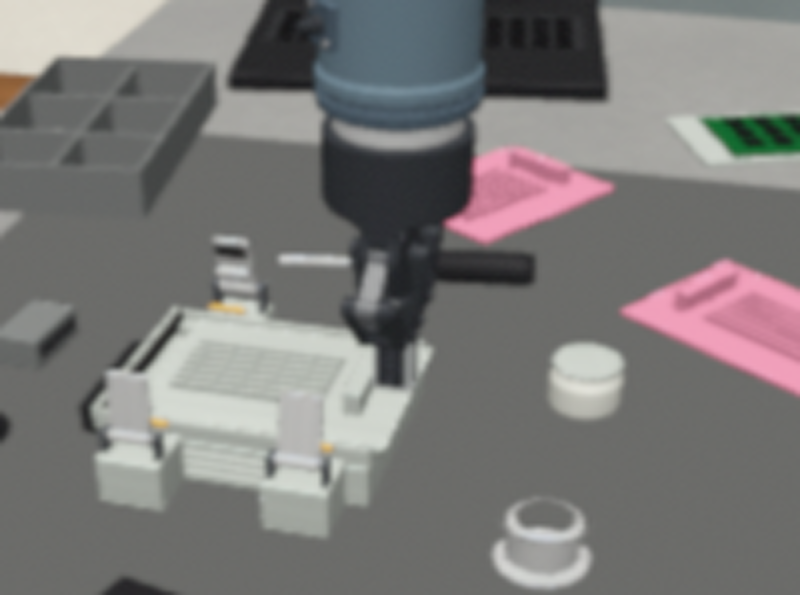

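The cover slides with the finger and the green board is almost covered. From here I go slowly.

Request:
move_arm(
  increments=[
    {"tx":0.0,"ty":-0.001,"tz":0.0,"turn":0.0},
    {"tx":0.0,"ty":-0.002,"tz":0.0,"turn":0.0},
    {"tx":0.0,"ty":-0.003,"tz":0.0,"turn":0.0},
    {"tx":0.0,"ty":-0.004,"tz":0.0,"turn":0.0},
    {"tx":0.0,"ty":-0.005,"tz":0.0,"turn":0.0},
    {"tx":0.0,"ty":-0.006,"tz":0.0,"turn":0.0},
    {"tx":0.0,"ty":-0.007,"tz":0.0,"turn":0.0},
  ],
)

```text
time_s: 4.33
eef_pos: [0.5421, 0.0038, 0.0467]
eef_rot: [0.0, -0.7, 0.715, -0.0]
wrist_force: [-1.5, -0.1, -1.0]
opening: -0.001
```

```bash
python3 -c "
from h import *
st()"
```

```text
t 4.33 unit-frame tcp mm [-65.    1.3  46.7] F [-1.53 -0.09 -1.01] op -0.001
```

Request:
move_arm(
  increments=[
    {"tx":0.0,"ty":-0.0005,"tz":0.0,"turn":0.0},
    {"tx":0.0,"ty":-0.001,"tz":0.0,"turn":0.0},
    {"tx":0.0,"ty":-0.0015,"tz":0.0,"turn":0.0},
    {"tx":0.0,"ty":-0.002,"tz":0.0,"turn":0.0},
  ],
)

```text
time_s: 4.67
eef_pos: [0.544, 0.0038, 0.0468]
eef_rot: [-0.0, -0.7, 0.715, 0.0]
wrist_force: [-1.7, 0.5, -0.1]
opening: -0.001
```

Request:
move_arm(
  increments=[
    {"tx":0.0,"ty":-0.0005,"tz":0.0,"turn":0.0},
    {"tx":0.0,"ty":-0.001,"tz":0.0,"turn":0.0},
  ],
)

```text
time_s: 4.83
eef_pos: [0.545, 0.0037, 0.0468]
eef_rot: [0.0, -0.7, 0.715, -0.0]
wrist_force: [-1.9, -0.1, -1.6]
opening: 0.002
```

Request:
move_arm(
  increments=[
    {"tx":0.0,"ty":-0.0005,"tz":0.0,"turn":0.0},
    {"tx":0.0,"ty":-0.001,"tz":0.0,"turn":0.0},
  ],
)

```text
time_s: 5.0
eef_pos: [0.546, 0.0037, 0.0468]
eef_rot: [0.0, -0.7, 0.715, 0.0]
wrist_force: [-2.0, -0.4, -1.3]
opening: 0.003
```

Request:
move_arm(
  increments=[
    {"tx":0.0,"ty":-0.0005,"tz":0.0,"turn":0.0},
    {"tx":0.0,"ty":-0.001,"tz":0.0,"turn":0.0},
  ],
)

```text
time_s: 5.17
eef_pos: [0.5462, 0.0037, 0.0467]
eef_rot: [-0.001, -0.7, 0.714, 0.001]
wrist_force: [-6.5, -0.7, 4.4]
opening: 0.003
```

Run:
```python
from h import *
st(); p,d,c=grab('top','top4'); 
cv2.imwrite('pics/top4c.png',cv2.resize(p[130:210,200:290,::-1],None,fx=7,fy=7,interpolation=cv2.INTER_CUBIC))
```

```text
t 5.17 unit-frame tcp mm [-60.9   1.4  46.7] F [-6.5  -0.84  4.41] op 0.003
```

View pics/top4c.png

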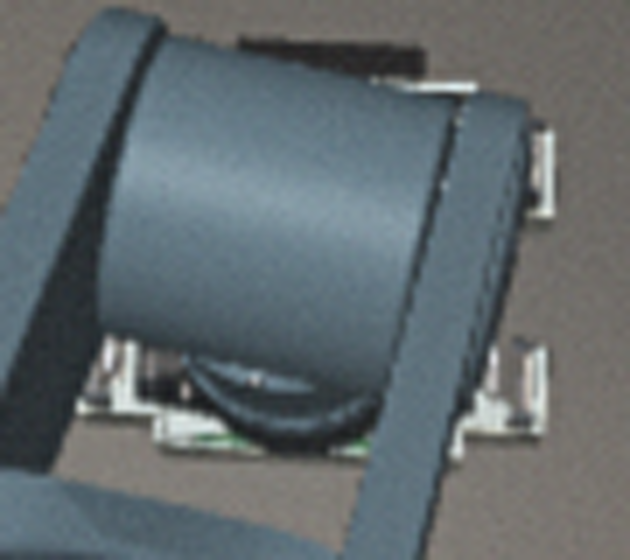

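The force rises at unit x = -60.9 mm, against -61 expected at home, so the cover has met the stop. One small extra nudge to seat it.

Request:
move_arm(
  increments=[
    {"tx":0.0,"ty":-0.0005,"tz":0.0,"turn":0.0},
  ],
)

```text
time_s: 5.3
eef_pos: [0.5462, 0.0038, 0.0467]
eef_rot: [-0.001, -0.7, 0.714, 0.001]
wrist_force: [-9.2, -0.4, 5.5]
opening: 0.001
```

Run:
```python
from h import *
st(); grab('wrist','w5'); st()
```

```text
t 5.3 unit-frame tcp mm [-60.8   1.4  46.7] F [-9.24 -0.58  5.46] op 0.001
t 5.35 unit-frame tcp mm [-60.8   1.4  46.8] F [-7.91 -1.14  5.2 ] op 0.004
```

View pics/w5.png

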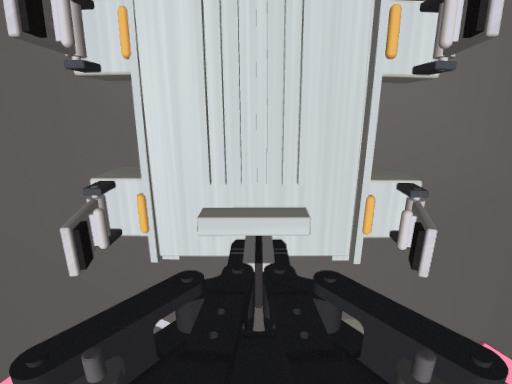

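The picture shows the cover home: its front edge at row 257 sits just inside the guide-wall ends at row 262, and the fingertip at (258,240) is on the rib. Before the clips I measure the gripper's silhouette in the tool frame.

Run:
```python
from h import *
z=load('w1'); P=depthpts(z)
# w1 pose
t=np.array([.4502,.0045,.2189]); c=[.0,-.701,.713,.001]; R=qR(c)
# use relative pose from w5 instead
z=load('w5'); P=depthpts(z); o=get_obs(); R=qR(o['eef_rot']); t=o['eef_pos']
Q=(P-t)@R
m=(z['d']>0)&(Q[...,1]>-.03)&(Q[...,2]<-0.0)&(P[...,2]>.062)&(np.mgrid[:384,:512][0]>225)
q=Q[m]
for a in range(0,90,6):
    s=q[(-q[:,2]*1000>=a)&(-q[:,2]*1000<a+6)]
    if len(s): print(a,len(s),(s[:,0].min()*1000).round(1),(s[:,0].max()*1000).round(1),'y',(s[:,1].min()*1000).round(1),(s[:,1].max()*1000).round(1))
```

```text
12 557 -80.7 74.7 y -18.1 -5.0
18 666 -79.7 73.3 y -19.5 -5.1
24 441 -75.4 68.5 y -22.9 -5.5
30 665 -76.2 69.8 y -25.6 -5.4
36 2365 -79.4 70.7 y -27.5 11.8
42 1162 -77.4 32.1 y -25.6 12.4
48 2031 -36.5 36.2 y -14.0 11.4
54 3864 -41.3 40.6 y -13.3 9.5
60 2286 -45.7 45.5 y -16.7 9.7
66 3872 -50.4 50.3 y -17.6 8.7
72 5748 -55.6 56.1 y -17.7 9.2
78 5743 -61.0 61.2 y -17.8 7.7
84 8603 -62.7 62.1 y -18.1 0.2
```

Run:
```python
from h import *
st(); plan(np.array([-45,108,140])/1000)
```

```text
t 5.35 unit-frame tcp mm [-60.8   1.4  46.8] F [-7.91 -1.14  5.2 ] op 0.004
shift mm [-106.6  -15.5  -93.3] turn 0.0
```

Request:
move_arm(
  increments=[
    {"tx":0.0,"ty":0.003,"tz":0.0,"turn":0.0},
    {"tx":0.0,"ty":0.008,"tz":-0.003,"turn":0.0},
    {"tx":0.0,"ty":0.01,"tz":-0.02,"turn":0.0},
    {"tx":0.0,"ty":0.01,"tz":-0.05,"turn":0.0},
    {"tx":-0.01,"ty":0.005,"tz":-0.08,"turn":0.0},
    {"tx":-0.03,"ty":0.0,"tz":-0.093,"turn":0.0},
    {"tx":-0.06,"ty":-0.008,"tz":-0.093,"turn":0.0},
    {"tx":-0.088,"ty":-0.014,"tz":-0.093,"turn":0.0},
    {"tx":-0.102,"ty":-0.015,"tz":-0.093,"turn":0.0},
    {"tx":-0.107,"ty":-0.015,"tz":-0.093,"turn":0.0},
    {"tx":-0.107,"ty":-0.015,"tz":-0.093,"turn":0.0},
  ],
)

```text
time_s: 6.27
eef_pos: [0.5647, 0.1113, 0.1401]
eef_rot: [0.0, -0.7, 0.714, -0.0]
wrist_force: [-0.1, -0.4, 0.7]
opening: -0.001
```

Run:
```python
from h import *
p,d,c=grab('wrist','w6'); p,d,c=grab('top','top6'); p,d,c=grab('side','side6')
cv2.imwrite('pics/side6c.png',cv2.resize(p[90:260,170:370,::-1],None,fx=4,fy=3.5,interpolation=cv2.INTER_CUBIC))
st(); plan(np.array([-45,106,78])/1000)
```

```text
t 6.42 unit-frame tcp mm [-44.6 107.4 139.8] F [-0.07  0.91 -0.15] op -0.001
shift mm [ 1.4  0.4 61.8] turn -0.05
```

View pics/w6.png

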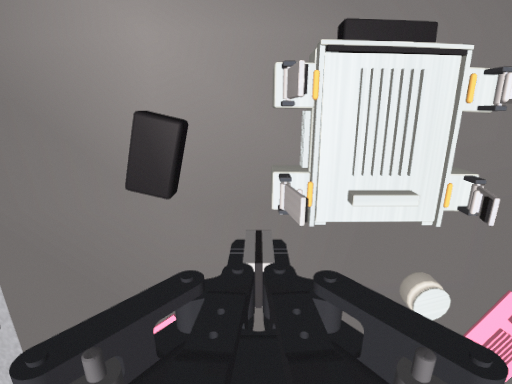

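View pics/side6c.png

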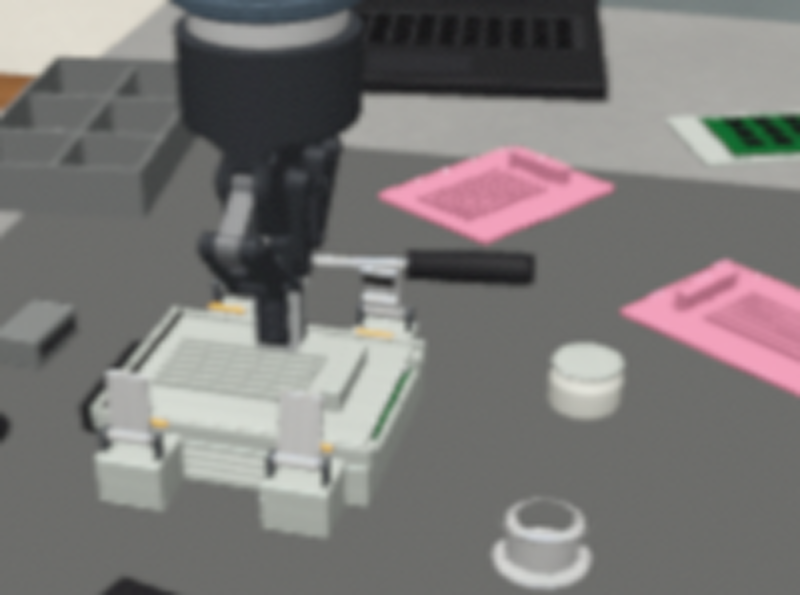

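Both pictures show the cover home: in the wrist view it meets the end wall at row 48, with no board showing at the back. The finger at (258,235) is outside the front left clip at (292,200). I lower it beside the clip.

Request:
move_arm(
  increments=[
    {"tx":0.001,"ty":0.0,"tz":0.012,"turn":0.0},
    {"tx":0.001,"ty":0.0,"tz":0.03,"turn":0.0},
    {"tx":0.001,"ty":0.0,"tz":0.05,"turn":0.0},
    {"tx":0.001,"ty":0.0,"tz":0.06,"turn":0.0},
    {"tx":0.001,"ty":0.0,"tz":0.062,"turn":0.0},
    {"tx":0.001,"ty":0.0,"tz":0.062,"turn":0.0},
  ],
)

```text
time_s: 6.92
eef_pos: [0.5639, 0.1087, 0.0766]
eef_rot: [-0.001, -0.699, 0.715, 0.001]
wrist_force: [0.7, -0.1, -0.2]
opening: -0.004
```

Run:
```python
from h import *
p,d,c=grab('side','side7')
cv2.imwrite('pics/side7c.png',cv2.resize(p[90:260,170:370,::-1],None,fx=4,fy=3.5,interpolation=cv2.INTER_CUBIC))
st()
# arc relative to start: corner offset 7 inner
for th in [1.5,1.3,1.1,.9,.7,.5,.35,.28]:
    y=84-38*np.cos(th)+2*np.sin(th)+7; z=49+38*np.sin(th)+2*np.cos(th); print(th,round(y,1),round(z,1))
```

```text
t 6.97 unit-frame tcp mm [-44.4 106.9  77.8] F [ 0.08 -0.39 -0.03] op 0.003
1.5 90.3 87.0
1.3 82.8 86.2
1.1 75.5 83.8
0.9 68.9 80.0
0.7 63.2 75.0
0.5 58.6 69.0
0.35 56.0 63.9
0.28 55.0 61.4
```

View pics/side7c.png

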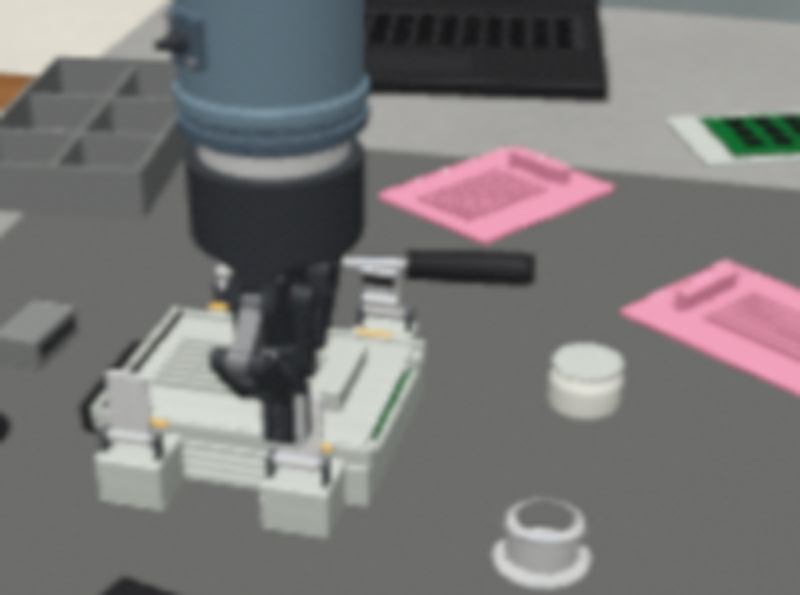

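Run:
```python
from h import *
z=load('side7')
for p in [(-56,84,75),(-34,84,75),(-56,106.9,78),(-33,106.9,78),(-44.4,106.9,78)]:
    q=proj(z,u2w(np.array(p)/1000))[0]; print(p,((q-[170,90])*[4,3.5]).round(0))
```

```text
(-56, 84, 75) [319. 421.]
(-34, 84, 75) [277. 415.]
(-56, 106.9, 78) [306. 441.]
(-33, 106.9, 78) [260. 434.]
(-44.4, 106.9, 78) [282. 437.]
```

Request:
move_arm(
  increments=[
    {"tx":0.005,"ty":0.002,"tz":0.0,"turn":0.0},
    {"tx":0.01,"ty":0.002,"tz":-0.001,"turn":0.0},
    {"tx":0.015,"ty":0.002,"tz":-0.002,"turn":0.0},
    {"tx":0.02,"ty":0.002,"tz":-0.004,"turn":0.0},
    {"tx":0.026,"ty":0.002,"tz":-0.006,"turn":0.0},
    {"tx":0.032,"ty":0.002,"tz":-0.006,"turn":0.0},
    {"tx":0.038,"ty":0.002,"tz":-0.002,"turn":0.0},
    {"tx":0.043,"ty":0.002,"tz":0.002,"turn":0.0},
    {"tx":0.047,"ty":0.002,"tz":0.006,"turn":0.0},
    {"tx":0.05,"ty":0.002,"tz":0.01,"turn":0.0},
    {"tx":0.05,"ty":0.002,"tz":0.012,"turn":0.0},
  ],
)

```text
time_s: 7.88
eef_pos: [0.5611, 0.059, 0.0646]
eef_rot: [-0.0, -0.699, 0.715, 0.001]
wrist_force: [-0.0, 0.4, 0.8]
opening: 0.005
```

Run:
```python
from h import *
p,d,c=grab('side','side8')
cv2.imwrite('pics/side8c.png',cv2.resize(p[90:260,170:370,::-1],None,fx=4,fy=3.5,interpolation=cv2.INTER_CUBIC))
st()
```

```text
t 7.93 unit-frame tcp mm [-47.5  57.3  64.3] F [-0.55 -0.03 -0.56] op 0.001
```

View pics/side8c.png

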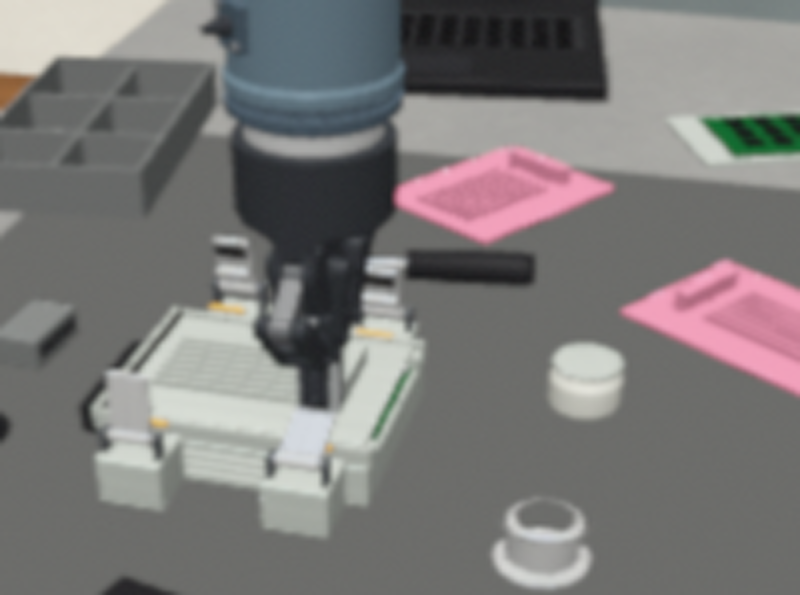

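The front left strap at crop (305,435) is folded down ahead of the finger, which sits over its inner half. Now I press in small steps.

Request:
move_arm(
  increments=[
    {"tx":0.002,"ty":0.0,"tz":0.001,"turn":0.0},
    {"tx":0.003,"ty":0.0,"tz":0.002,"turn":0.0},
    {"tx":0.003,"ty":0.0,"tz":0.003,"turn":0.0},
  ],
)

```text
time_s: 8.18
eef_pos: [0.5614, 0.0565, 0.0626]
eef_rot: [-0.0, -0.7, 0.714, 0.0]
wrist_force: [-0.3, -0.1, 0.7]
opening: 0.001
```

Request:
move_arm(
  increments=[
    {"tx":0.0,"ty":0.0,"tz":0.0005,"turn":0.0},
    {"tx":0.0,"ty":0.0,"tz":0.001,"turn":0.0},
  ],
)

```text
time_s: 8.35
eef_pos: [0.5616, 0.0565, 0.0618]
eef_rot: [-0.0, -0.7, 0.714, -0.0]
wrist_force: [0.1, -1.0, 0.7]
opening: 0.006
```

Request:
move_arm(
  increments=[
    {"tx":0.0,"ty":0.0,"tz":0.0005,"turn":0.0},
    {"tx":0.0,"ty":0.0,"tz":0.001,"turn":0.0},
  ],
)

```text
time_s: 8.52
eef_pos: [0.5617, 0.0565, 0.0609]
eef_rot: [0.0, -0.7, 0.715, -0.0]
wrist_force: [0.2, 0.3, 1.1]
opening: -0.002
```

Request:
move_arm(
  increments=[
    {"tx":0.0,"ty":0.0,"tz":0.0005,"turn":0.0},
    {"tx":0.0,"ty":0.0,"tz":0.001,"turn":0.0},
  ],
)

```text
time_s: 8.68
eef_pos: [0.5617, 0.0564, 0.0598]
eef_rot: [0.0, -0.7, 0.715, -0.0]
wrist_force: [0.6, -0.3, 0.3]
opening: 0.001
```

Request:
move_arm(
  increments=[
    {"tx":0.0,"ty":0.0,"tz":0.0005,"turn":0.0},
    {"tx":0.0,"ty":0.0,"tz":0.001,"turn":0.0},
  ],
)

```text
time_s: 8.85
eef_pos: [0.5616, 0.0564, 0.0588]
eef_rot: [0.0, -0.7, 0.715, -0.0]
wrist_force: [-0.3, -0.0, 0.4]
opening: 0.001
```

Request:
move_arm(
  increments=[
    {"tx":0.0,"ty":0.0,"tz":0.0005,"turn":0.0},
    {"tx":0.0,"ty":0.0,"tz":0.001,"turn":0.0},
  ],
)

```text
time_s: 9.02
eef_pos: [0.5617, 0.0563, 0.0579]
eef_rot: [0.0, -0.7, 0.715, -0.0]
wrist_force: [-0.1, -1.0, 2.7]
opening: 0.002
```

Request:
move_arm(
  increments=[
    {"tx":0.0,"ty":0.0,"tz":0.0005,"turn":0.0},
    {"tx":0.0,"ty":0.0,"tz":0.001,"turn":0.0},
  ],
)

```text
time_s: 9.18
eef_pos: [0.5618, 0.0561, 0.0572]
eef_rot: [-0.0, -0.7, 0.715, -0.0]
wrist_force: [-0.5, -2.1, 6.1]
opening: 0.003
```

Request:
move_arm(
  increments=[
    {"tx":0.0,"ty":0.0,"tz":0.0005,"turn":0.0},
    {"tx":0.0,"ty":0.0,"tz":0.001,"turn":0.0},
  ],
)

```text
time_s: 9.35
eef_pos: [0.5619, 0.056, 0.0562]
eef_rot: [0.0, -0.7, 0.715, -0.0]
wrist_force: [-1.4, -3.2, 4.3]
opening: -0.001
```

Request:
move_arm(
  increments=[
    {"tx":0.0,"ty":0.0,"tz":0.0005,"turn":0.0},
    {"tx":0.0,"ty":0.0,"tz":0.001,"turn":0.0},
  ],
)

```text
time_s: 9.52
eef_pos: [0.562, 0.0559, 0.0556]
eef_rot: [-0.0, -0.7, 0.715, -0.001]
wrist_force: [-3.4, -3.1, 9.8]
opening: -0.004
```

Request:
move_arm(
  increments=[
    {"tx":0.0,"ty":0.0,"tz":0.0005,"turn":0.0},
    {"tx":0.0,"ty":0.0,"tz":0.001,"turn":0.0},
  ],
)

```text
time_s: 9.68
eef_pos: [0.562, 0.0562, 0.0541]
eef_rot: [0.0, -0.7, 0.715, -0.0]
wrist_force: [0.0, -2.9, 5.2]
opening: 0.001
```

Request:
move_arm(
  increments=[
    {"tx":0.0,"ty":0.0,"tz":0.0005,"turn":0.0},
    {"tx":0.0,"ty":0.0,"tz":0.001,"turn":0.0},
  ],
)

```text
time_s: 9.85
eef_pos: [0.5619, 0.0563, 0.0529]
eef_rot: [0.0, -0.7, 0.715, -0.0]
wrist_force: [0.3, -1.9, 4.5]
opening: 0.005
```

Request:
move_arm(
  increments=[
    {"tx":0.0,"ty":0.0,"tz":0.0005,"turn":0.0},
    {"tx":0.0,"ty":0.0,"tz":0.001,"turn":0.0},
  ],
)

```text
time_s: 10.02
eef_pos: [0.5617, 0.0565, 0.0517]
eef_rot: [0.0, -0.7, 0.715, -0.0]
wrist_force: [0.6, 0.6, -0.3]
opening: -0.001
```

Request:
move_arm(
  increments=[
    {"tx":0.0,"ty":0.0,"tz":0.0005,"turn":0.0},
    {"tx":0.0,"ty":0.0,"tz":0.001,"turn":0.0},
  ],
)

```text
time_s: 10.18
eef_pos: [0.5614, 0.0566, 0.0505]
eef_rot: [-0.0, -0.7, 0.715, 0.0]
wrist_force: [0.6, 0.0, 1.6]
opening: 0.002
```

Request:
move_arm(
  increments=[
    {"tx":0.0,"ty":0.0,"tz":0.0005,"turn":0.0},
    {"tx":0.0,"ty":0.0,"tz":0.001,"turn":0.0},
  ],
)

```text
time_s: 10.35
eef_pos: [0.5613, 0.0566, 0.0495]
eef_rot: [-0.0, -0.7, 0.715, 0.0]
wrist_force: [-0.4, -0.2, -1.0]
opening: 0.0
```

Request:
move_arm(
  increments=[
    {"tx":0.0,"ty":0.0,"tz":0.0005,"turn":0.0},
    {"tx":0.0,"ty":0.0,"tz":0.001,"turn":0.0},
  ],
)

```text
time_s: 10.52
eef_pos: [0.5612, 0.0566, 0.0486]
eef_rot: [-0.0, -0.7, 0.715, 0.0]
wrist_force: [-1.9, -0.8, 4.5]
opening: 0.002
```

Request:
move_arm(
  increments=[
    {"tx":0.0,"ty":0.0,"tz":0.0005,"turn":0.0},
    {"tx":0.0,"ty":0.0,"tz":0.001,"turn":0.0},
  ],
)

```text
time_s: 10.68
eef_pos: [0.5614, 0.0565, 0.0483]
eef_rot: [-0.0, -0.7, 0.715, 0.0]
wrist_force: [-4.8, 0.0, 10.1]
opening: -0.003
```

Run:
```python
from h import *
p,d,c=grab('side','side9')
cv2.imwrite('pics/side9c.png',cv2.resize(p[90:260,170:370,::-1],None,fx=4,fy=3.5,interpolation=cv2.INTER_CUBIC))
st(); plan(np.array([47,-108,130])/1000)
```

```text
t 10.73 unit-frame tcp mm [-46.7  54.4  48.3] F [-4.4   0.25  8.46] op -0.0
shift mm [162.4 -93.7 -81.7] turn -0.01
```

View pics/side9c.png

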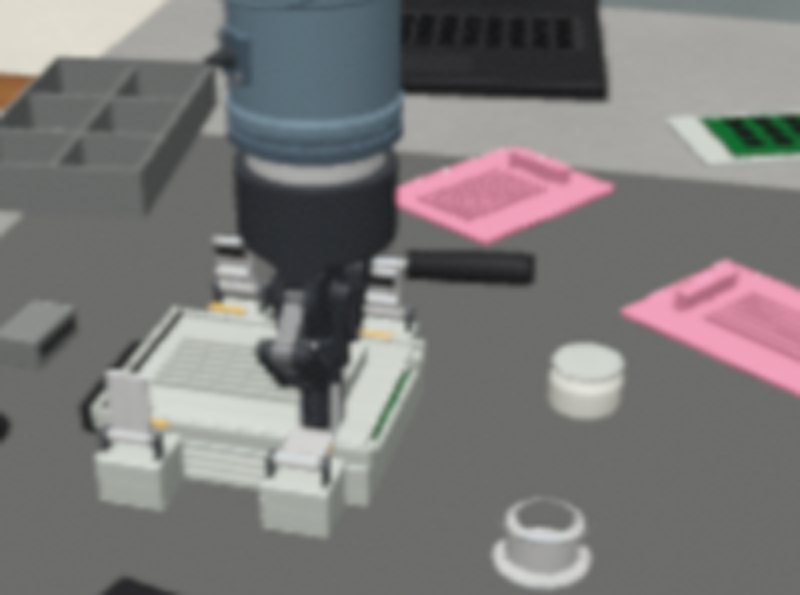

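The front left strap is flat at crop (307,445). Force dropped on the snap, then rose on the stop at tip z 48.5 mm. Next is the back right clip.

Request:
move_arm(
  increments=[
    {"tx":0.0,"ty":0.0,"tz":-0.01,"turn":0.0},
    {"tx":0.0,"ty":0.0,"tz":-0.035,"turn":0.0},
    {"tx":0.0,"ty":0.0,"tz":-0.06,"turn":0.0},
    {"tx":0.01,"ty":-0.006,"tz":-0.08,"turn":0.0},
    {"tx":0.03,"ty":-0.018,"tz":-0.087,"turn":0.0},
    {"tx":0.055,"ty":-0.032,"tz":-0.087,"turn":0.0},
    {"tx":0.085,"ty":-0.048,"tz":-0.087,"turn":0.0},
    {"tx":0.115,"ty":-0.065,"tz":-0.087,"turn":0.0},
    {"tx":0.14,"ty":-0.079,"tz":-0.087,"turn":0.0},
    {"tx":0.156,"ty":-0.088,"tz":-0.087,"turn":0.0},
    {"tx":0.162,"ty":-0.091,"tz":-0.087,"turn":0.0},
    {"tx":0.162,"ty":-0.091,"tz":-0.087,"turn":0.0},
  ],
)

```text
time_s: 11.73
eef_pos: [0.6493, -0.1089, 0.1348]
eef_rot: [-0.0, -0.699, 0.715, -0.0]
wrist_force: [-0.5, 0.3, -0.3]
opening: -0.002
```

Run:
```python
from h import *
p,d,c=grab('wrist','w10'); p,d,c=grab('side','side10')
cv2.imwrite('pics/side10c.png',cv2.resize(p[90:260,170:370,::-1],None,fx=4,fy=3.5,interpolation=cv2.INTER_CUBIC))
st(); plan(np.array([44,-107,78])/1000)
z=load('side10')
for p in [(-56,84,51),(-34,84,51),(34,-84,75),(56,-84,75),(34,-84,49),(56,-84,49)]:
    q=proj(z,u2w(np.array(p)/1000))[0]; print(p,((q-[170,90])*[4,3.5]).round(0))
```

```text
t 11.83 unit-frame tcp mm [  43.7 -106.8  134.5] F [ 0.02  0.31 -0.41] op -0.0
shift mm [ 0.3 -0.3 56.5] turn -0.01
(-56, 84, 51) [320. 455.]
(-34, 84, 51) [278. 449.]
(34, -84, 75) [254. 256.]
(56, -84, 75) [219. 252.]
(34, -84, 49) [256. 289.]
(56, -84, 49) [221. 285.]
```

View pics/side10c.png

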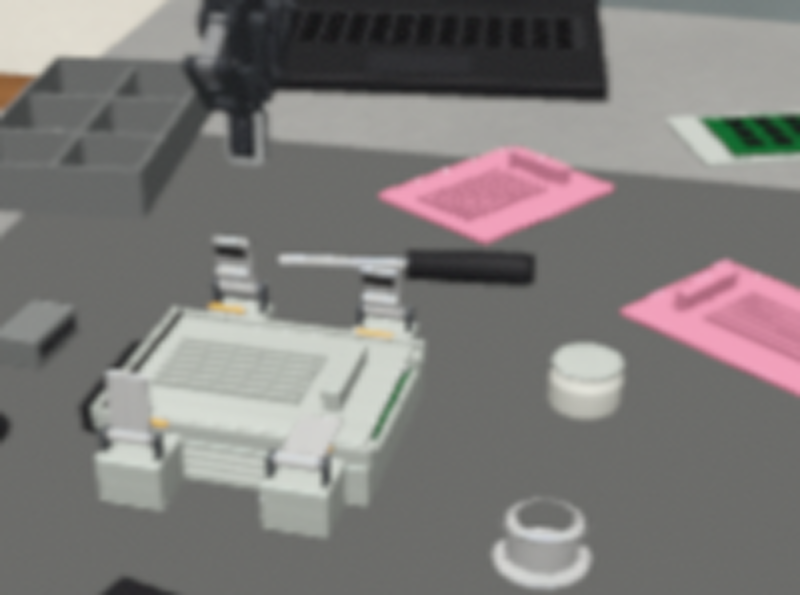

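View pics/w10.png

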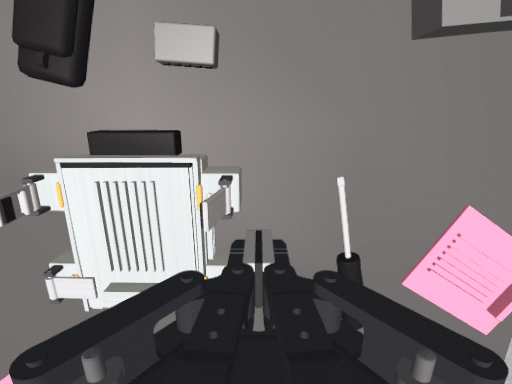

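Run:
```python
from h import *
z=load('side10')
for th in [0,.1,.28,.5,.7]:
    r=[]
    for x in (-58,-36):
        q=proj(z,u2w(np.array((x,84-42*np.cos(th)-2*np.sin(th)*0,46.7+42*np.sin(th)+2))/1000))[0]; r.append(((q-[170,90])*[4,3.5]).round(0))
    print(th,r)
p=z['p'][185:235,225:265,::-1]; cv2.imwrite('pics/side10d.png',cv2.resize(p,None,fx=12,fy=12,interpolation=cv2.INTER_CUBIC))
p=load('w10')['p'][250:310,20:130,::-1]; cv2.imwrite('pics/w10d.png',cv2.resize(p,None,fx=7,fy=7,interpolation=cv2.INTER_CUBIC))
P=depthpts(z); 
for u,v in [(247,212),(248,216),(251,210),(245,218)]:
    print(u,v,(w2u(P[v,u])*1000).round(1))
```

```text
0 [array([347., 416.]), array([306., 410.])]
0.1 [array([347., 411.]), array([306., 405.])]
0.28 [array([346., 402.]), array([305., 396.])]
0.5 [array([344., 393.]), array([303., 388.])]
0.7 [array([341., 388.]), array([300., 383.])]
247 212 [-42.2  59.7  50.4]
248 216 [-47.7  70.7  49.3]
251 210 [-47.9  50.1  49.7]
245 218 [-44.   79.4  50. ]
```

View pics/side10d.png

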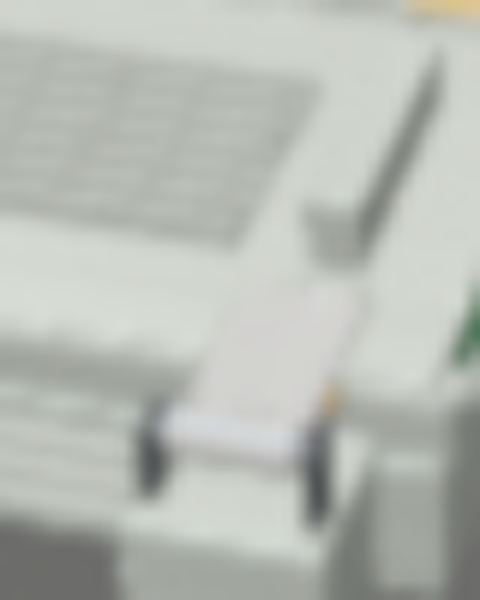

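View pics/w10d.png

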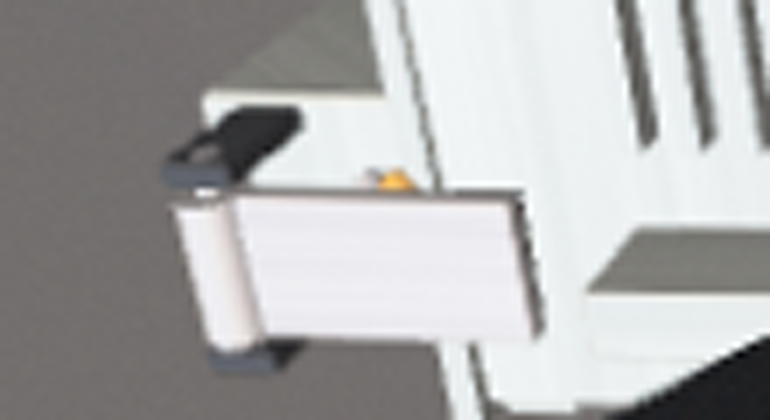

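The depth along the front left strap is level at about 50 mm from pin to tip, so that clip is shut. The back right clip at wrist (215,207) stands inside the finger at (258,240). I lower beside it and sweep it in.

Request:
move_arm(
  increments=[
    {"tx":0.0,"ty":-0.001,"tz":0.012,"turn":0.0},
    {"tx":0.0,"ty":-0.001,"tz":0.03,"turn":0.0},
    {"tx":0.0,"ty":-0.001,"tz":0.048,"turn":0.0},
    {"tx":0.0,"ty":-0.001,"tz":0.056,"turn":0.0},
    {"tx":0.0,"ty":-0.001,"tz":0.056,"turn":0.0},
  ],
)

```text
time_s: 12.25
eef_pos: [0.6477, -0.1055, 0.0755]
eef_rot: [-0.001, -0.7, 0.714, 0.003]
wrist_force: [-0.0, 0.5, 0.8]
opening: -0.003
```

Run:
```python
from h import *
p,d,c=grab('wrist','w11'); st()
```

```text
t 12.3 unit-frame tcp mm [  44.1 -106.3   77.2] F [ 0.59 -0.51 -0.22] op -0.001
```

View pics/w11.png

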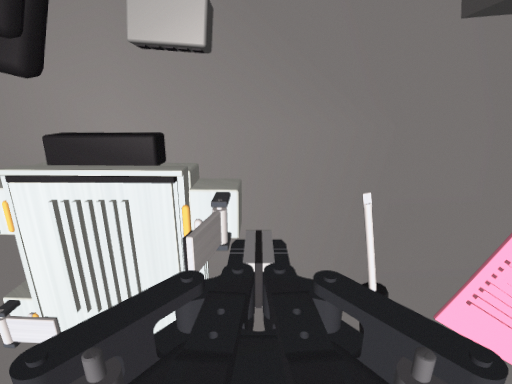

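The finger is clear outside the strap at (208,240). Now the inward sweep, mirrored from the first clip.

Request:
move_arm(
  increments=[
    {"tx":-0.005,"ty":0.0,"tz":0.0,"turn":0.0},
    {"tx":-0.01,"ty":0.0,"tz":-0.001,"turn":0.0},
    {"tx":-0.015,"ty":0.0,"tz":-0.002,"turn":0.0},
    {"tx":-0.02,"ty":0.0,"tz":-0.004,"turn":0.0},
    {"tx":-0.026,"ty":0.0,"tz":-0.006,"turn":0.0},
    {"tx":-0.032,"ty":0.0,"tz":-0.006,"turn":0.0},
    {"tx":-0.038,"ty":0.0,"tz":-0.002,"turn":0.0},
    {"tx":-0.043,"ty":0.0,"tz":0.002,"turn":0.0},
    {"tx":-0.047,"ty":0.0,"tz":0.006,"turn":0.0},
    {"tx":-0.05,"ty":0.0,"tz":0.01,"turn":0.0},
    {"tx":-0.051,"ty":0.0,"tz":0.012,"turn":0.0},
    {"tx":-0.052,"ty":0.0,"tz":0.014,"turn":0.0},
  ],
)

```text
time_s: 13.3
eef_pos: [0.6508, -0.0552, 0.064]
eef_rot: [-0.0, -0.7, 0.715, 0.001]
wrist_force: [-0.7, -0.1, 0.0]
opening: 0.002
```

Run:
```python
from h import *
st()
p,d,c=grab('side','side12')
cv2.imwrite('pics/side12c.png',cv2.resize(p[90:260,170:370,::-1],None,fx=4,fy=3.5,interpolation=cv2.INTER_CUBIC))
```

```text
t 13.3 unit-frame tcp mm [ 45.  -55.4  64. ] F [-0.7  -0.12  0.  ] op 0.002
```

View pics/side12c.png

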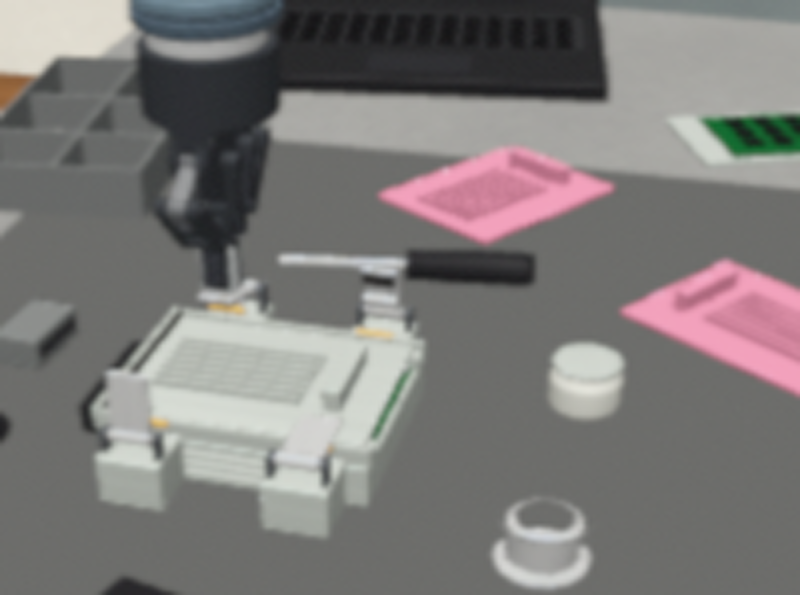

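The back right strap at crop (225,295) is down under the fingertip at (220,285). Pressing in steps.

Request:
move_arm(
  increments=[
    {"tx":0.0,"ty":0.0,"tz":0.0007,"turn":0.0},
    {"tx":0.0,"ty":0.0,"tz":0.0014,"turn":0.0},
    {"tx":0.0,"ty":0.0,"tz":0.002,"turn":0.0},
  ],
)

```text
time_s: 13.6
eef_pos: [0.6513, -0.0557, 0.0629]
eef_rot: [0.0, -0.699, 0.715, -0.0]
wrist_force: [-0.4, -0.4, 0.1]
opening: 0.002
```

Request:
move_arm(
  increments=[
    {"tx":0.0,"ty":0.0,"tz":0.0005,"turn":0.0},
    {"tx":0.0,"ty":0.0,"tz":0.001,"turn":0.0},
  ],
)

```text
time_s: 13.77
eef_pos: [0.6514, -0.0556, 0.0619]
eef_rot: [0.0, -0.7, 0.715, -0.0]
wrist_force: [-0.3, 0.7, 1.2]
opening: -0.002
```

Request:
move_arm(
  increments=[
    {"tx":0.0,"ty":0.0,"tz":0.0005,"turn":0.0},
    {"tx":0.0,"ty":0.0,"tz":0.001,"turn":0.0},
  ],
)

```text
time_s: 13.93
eef_pos: [0.6514, -0.0555, 0.0611]
eef_rot: [0.0, -0.7, 0.715, -0.0]
wrist_force: [-0.8, 1.9, 4.6]
opening: -0.002
```

Request:
move_arm(
  increments=[
    {"tx":0.0,"ty":0.0,"tz":0.0005,"turn":0.0},
    {"tx":0.0,"ty":0.0,"tz":0.001,"turn":0.0},
  ],
)

```text
time_s: 14.1
eef_pos: [0.6515, -0.0554, 0.0605]
eef_rot: [0.0, -0.7, 0.715, -0.0]
wrist_force: [-1.7, 1.1, 5.0]
opening: -0.001
```

Request:
move_arm(
  increments=[
    {"tx":0.0,"ty":0.0,"tz":0.0005,"turn":0.0},
    {"tx":0.0,"ty":0.0,"tz":0.001,"turn":0.0},
  ],
)

```text
time_s: 14.27
eef_pos: [0.6516, -0.0553, 0.0598]
eef_rot: [0.0, -0.7, 0.715, -0.0]
wrist_force: [-2.5, 2.7, 9.5]
opening: 0.002
```

Request:
move_arm(
  increments=[
    {"tx":0.0,"ty":0.0,"tz":0.0005,"turn":0.0},
    {"tx":0.0,"ty":0.0,"tz":0.001,"turn":0.0},
  ],
)

```text
time_s: 14.43
eef_pos: [0.6517, -0.0552, 0.0594]
eef_rot: [0.0, -0.7, 0.714, -0.0]
wrist_force: [-5.3, 3.0, 12.7]
opening: 0.004
```

Request:
move_arm(
  increments=[
    {"tx":0.0,"ty":0.0,"tz":0.0005,"turn":0.0},
    {"tx":0.0,"ty":0.0,"tz":0.001,"turn":0.0},
  ],
)

```text
time_s: 14.6
eef_pos: [0.6518, -0.0552, 0.0579]
eef_rot: [0.001, -0.7, 0.714, -0.0]
wrist_force: [-0.8, 2.8, 7.6]
opening: -0.002
```

Request:
move_arm(
  increments=[
    {"tx":0.0,"ty":0.0,"tz":0.0005,"turn":0.0},
  ],
)

```text
time_s: 14.68
eef_pos: [0.6517, -0.0551, 0.0571]
eef_rot: [0.001, -0.7, 0.715, -0.0]
wrist_force: [-0.5, 2.4, 5.3]
opening: -0.0
```

Request:
move_arm(
  increments=[
    {"tx":0.0,"ty":0.0,"tz":0.0005,"turn":0.0},
    {"tx":0.0,"ty":0.0,"tz":0.001,"turn":0.0},
  ],
)

```text
time_s: 14.85
eef_pos: [0.6516, -0.0555, 0.0554]
eef_rot: [0.0, -0.7, 0.715, -0.0]
wrist_force: [1.2, 1.2, 1.3]
opening: 0.003
```

Request:
move_arm(
  increments=[
    {"tx":0.0,"ty":0.0,"tz":0.0005,"turn":0.0},
    {"tx":0.0,"ty":0.0,"tz":0.001,"turn":0.0},
  ],
)

```text
time_s: 15.02
eef_pos: [0.6511, -0.0557, 0.0539]
eef_rot: [-0.0, -0.7, 0.715, 0.0]
wrist_force: [0.8, 1.3, 1.5]
opening: -0.004
```

Request:
move_arm(
  increments=[
    {"tx":0.0,"ty":0.0,"tz":0.0005,"turn":0.0},
    {"tx":0.0,"ty":0.0,"tz":0.001,"turn":0.0},
  ],
)

```text
time_s: 15.18
eef_pos: [0.6511, -0.0558, 0.0534]
eef_rot: [-0.0, -0.7, 0.715, 0.0]
wrist_force: [-2.5, 1.2, 6.3]
opening: 0.004
```

Request:
move_arm(
  increments=[
    {"tx":0.0,"ty":0.0,"tz":0.0005,"turn":0.0},
    {"tx":0.0,"ty":0.0,"tz":0.001,"turn":0.0},
  ],
)

```text
time_s: 15.35
eef_pos: [0.6512, -0.0558, 0.0532]
eef_rot: [-0.0, -0.7, 0.715, -0.0]
wrist_force: [-4.0, 0.7, 12.1]
opening: -0.001
```

The back right clip snapped and sits on its stop at tip z 53.2 mm. I lift, look and go to the front right clip.

Run:
```python
from h import *
st(); plan(np.array([-46,-107,135])/1000)
```

```text
t 15.35 unit-frame tcp mm [ 45.4 -55.9  53.2] F [-3.97  0.62 12.14] op -0.001
shift mm [ 51.1  91.4 -81.8] turn -0.01
```

Request:
move_arm(
  increments=[
    {"tx":0.0,"ty":0.0,"tz":-0.01,"turn":0.0},
    {"tx":0.0,"ty":0.0,"tz":-0.035,"turn":0.0},
    {"tx":0.0,"ty":0.0,"tz":-0.06,"turn":0.0},
    {"tx":0.005,"ty":0.01,"tz":-0.078,"turn":0.0},
    {"tx":0.015,"ty":0.028,"tz":-0.083,"turn":0.0},
    {"tx":0.03,"ty":0.052,"tz":-0.083,"turn":0.0},
    {"tx":0.043,"ty":0.075,"tz":-0.083,"turn":0.0},
    {"tx":0.05,"ty":0.088,"tz":-0.083,"turn":0.0},
    {"tx":0.052,"ty":0.09,"tz":-0.083,"turn":0.0},
    {"tx":0.052,"ty":0.09,"tz":-0.083,"turn":0.0},
  ],
)

```text
time_s: 16.18
eef_pos: [0.5597, -0.1062, 0.1356]
eef_rot: [-0.0, -0.699, 0.715, -0.0]
wrist_force: [0.5, -0.3, 0.5]
opening: 0.001
```

Run:
```python
from h import *
st(); p,d,c=grab('wrist','w13'); p,d,c=grab('side','side13')
cv2.imwrite('pics/side13c.png',cv2.resize(p[90:260,170:370,::-1],None,fx=4,fy=3.5,interpolation=cv2.INTER_CUBIC))
st(); plan(np.array([-46,-107,78])/1000)
```

```text
t 16.18 unit-frame tcp mm [ -45.  -108.3  135.6] F [ 0.48 -0.33  0.45] op 0.001
t 16.28 unit-frame tcp mm [ -43.8 -107.7  135.7] F [-0.16 -1.02  0.85] op 0.001
shift mm [-0.7  2.3 57.7] turn -0.03
```

View pics/side13c.png

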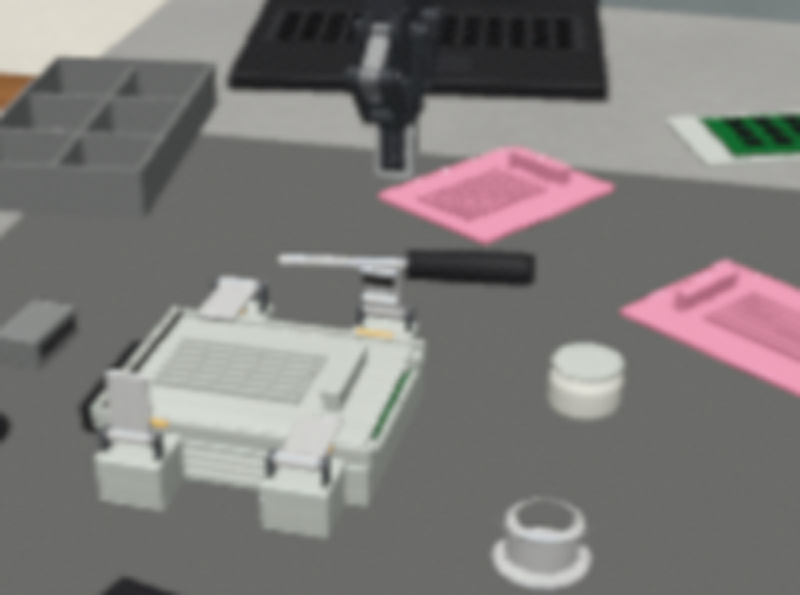

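View pics/w13.png

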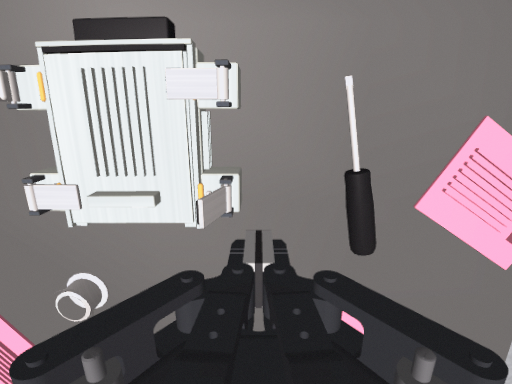

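Both diagonal clips lie flat: back right at wrist (192,84), front left at (57,197). The front right clip at (215,205) is next.

Request:
move_arm(
  increments=[
    {"tx":0.0,"ty":0.001,"tz":0.012,"turn":0.0},
    {"tx":0.0,"ty":0.002,"tz":0.03,"turn":0.0},
    {"tx":0.0,"ty":0.002,"tz":0.048,"turn":0.0},
    {"tx":0.0,"ty":0.002,"tz":0.057,"turn":0.0},
    {"tx":0.0,"ty":0.002,"tz":0.058,"turn":0.0},
    {"tx":0.0,"ty":0.002,"tz":0.058,"turn":0.0},
  ],
)

```text
time_s: 16.78
eef_pos: [0.5579, -0.105, 0.0763]
eef_rot: [-0.0, -0.7, 0.714, 0.001]
wrist_force: [0.5, -0.7, -0.4]
opening: 0.004
```

Request:
move_arm(
  increments=[
    {"tx":-0.005,"ty":0.0,"tz":0.0,"turn":0.0},
    {"tx":-0.01,"ty":0.0,"tz":-0.001,"turn":0.0},
    {"tx":-0.015,"ty":0.0,"tz":-0.002,"turn":0.0},
    {"tx":-0.02,"ty":0.0,"tz":-0.004,"turn":0.0},
    {"tx":-0.026,"ty":0.0,"tz":-0.006,"turn":0.0},
    {"tx":-0.032,"ty":0.0,"tz":-0.006,"turn":0.0},
    {"tx":-0.038,"ty":0.0,"tz":-0.002,"turn":0.0},
    {"tx":-0.043,"ty":0.0,"tz":0.002,"turn":0.0},
    {"tx":-0.047,"ty":0.0,"tz":0.006,"turn":0.0},
    {"tx":-0.05,"ty":0.0,"tz":0.01,"turn":0.0},
    {"tx":-0.052,"ty":0.0,"tz":0.012,"turn":0.0},
    {"tx":-0.053,"ty":0.0,"tz":0.014,"turn":0.0},
  ],
)

```text
time_s: 17.78
eef_pos: [0.5588, -0.0522, 0.0626]
eef_rot: [-0.0, -0.7, 0.714, 0.0]
wrist_force: [0.8, -0.0, 1.0]
opening: 0.0
```

Run:
```python
from h import *
st()
p,d,c=grab('side','side14')
cv2.imwrite('pics/side14c.png',cv2.resize(p[90:260,170:370,::-1],None,fx=4,fy=3.5,interpolation=cv2.INTER_CUBIC))
st()
```

```text
t 17.78 unit-frame tcp mm [-47.  -54.3  62.6] F [0.76 0.01 0.96] op 0.0
t 17.83 unit-frame tcp mm [-47.2 -54.3  62.3] F [ 0.67 -0.23 -0.16] op 0.001
```

View pics/side14c.png

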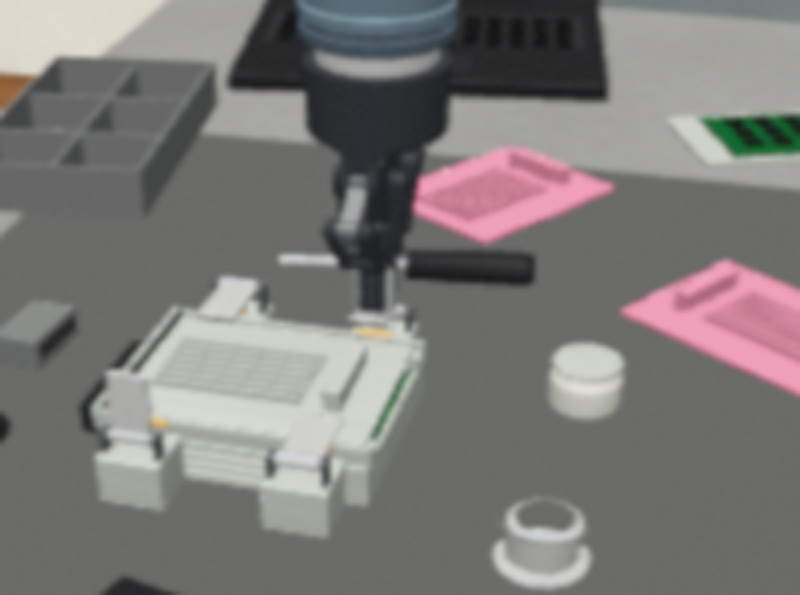

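The front right strap is down under the fingertip at crop (375,310). Pressing.

Request:
move_arm(
  increments=[
    {"tx":0.0,"ty":0.0,"tz":0.0005,"turn":0.0},
    {"tx":0.0,"ty":0.0,"tz":0.001,"turn":0.0},
  ],
)

```text
time_s: 18.0
eef_pos: [0.5593, -0.0528, 0.0622]
eef_rot: [-0.0, -0.7, 0.715, 0.0]
wrist_force: [0.9, 0.9, 0.4]
opening: -0.001
```

Request:
move_arm(
  increments=[
    {"tx":0.0,"ty":0.0,"tz":0.0005,"turn":0.0},
    {"tx":0.0,"ty":0.0,"tz":0.001,"turn":0.0},
  ],
)

```text
time_s: 18.17
eef_pos: [0.5594, -0.0528, 0.0614]
eef_rot: [0.0, -0.699, 0.715, -0.0]
wrist_force: [-0.4, 0.6, 0.9]
opening: -0.002
```

Request:
move_arm(
  increments=[
    {"tx":0.0,"ty":0.0,"tz":0.0005,"turn":0.0},
    {"tx":0.0,"ty":0.0,"tz":0.001,"turn":0.0},
  ],
)

```text
time_s: 18.33
eef_pos: [0.5594, -0.0527, 0.0604]
eef_rot: [0.0, -0.7, 0.715, -0.0]
wrist_force: [0.1, -1.1, 0.5]
opening: -0.005
```

Request:
move_arm(
  increments=[
    {"tx":0.0,"ty":0.0,"tz":0.0005,"turn":0.0},
    {"tx":0.0,"ty":0.0,"tz":0.001,"turn":0.0},
  ],
)

```text
time_s: 18.5
eef_pos: [0.5593, -0.0526, 0.0593]
eef_rot: [0.0, -0.7, 0.715, -0.0]
wrist_force: [0.5, 0.2, 0.9]
opening: -0.002
```

Request:
move_arm(
  increments=[
    {"tx":0.0,"ty":0.0,"tz":0.0005,"turn":0.0},
    {"tx":0.0,"ty":0.0,"tz":0.001,"turn":0.0},
  ],
)

```text
time_s: 18.67
eef_pos: [0.5593, -0.0526, 0.0583]
eef_rot: [0.0, -0.7, 0.715, -0.0]
wrist_force: [0.1, 0.2, 1.6]
opening: -0.004
```

Request:
move_arm(
  increments=[
    {"tx":0.0,"ty":0.0,"tz":0.0005,"turn":0.0},
    {"tx":0.0,"ty":0.0,"tz":0.001,"turn":0.0},
  ],
)

```text
time_s: 18.83
eef_pos: [0.5593, -0.0526, 0.0572]
eef_rot: [0.0, -0.7, 0.715, 0.0]
wrist_force: [-0.5, 0.1, 1.7]
opening: -0.0
```

Request:
move_arm(
  increments=[
    {"tx":0.0,"ty":0.0,"tz":0.0005,"turn":0.0},
    {"tx":0.0,"ty":0.0,"tz":0.001,"turn":0.0},
  ],
)

```text
time_s: 19.0
eef_pos: [0.5594, -0.0524, 0.0564]
eef_rot: [0.0, -0.7, 0.715, 0.0]
wrist_force: [-1.3, 1.8, 4.1]
opening: 0.004
```

Request:
move_arm(
  increments=[
    {"tx":0.0,"ty":0.0,"tz":0.0005,"turn":0.0},
    {"tx":0.0,"ty":0.0,"tz":0.001,"turn":0.0},
  ],
)

```text
time_s: 19.17
eef_pos: [0.5595, -0.0523, 0.0558]
eef_rot: [0.0, -0.7, 0.715, 0.0]
wrist_force: [-1.5, 2.0, 7.9]
opening: 0.003
```

Request:
move_arm(
  increments=[
    {"tx":0.0,"ty":0.0,"tz":0.0005,"turn":0.0},
    {"tx":0.0,"ty":0.0,"tz":0.001,"turn":0.0},
  ],
)

```text
time_s: 19.33
eef_pos: [0.5596, -0.0522, 0.0549]
eef_rot: [0.0, -0.7, 0.715, 0.0]
wrist_force: [-2.8, 3.3, 9.2]
opening: -0.003
```

Request:
move_arm(
  increments=[
    {"tx":0.0,"ty":0.0,"tz":0.0005,"turn":0.0},
    {"tx":0.0,"ty":0.0,"tz":0.001,"turn":0.0},
  ],
)

```text
time_s: 19.5
eef_pos: [0.5597, -0.0522, 0.0543]
eef_rot: [0.0, -0.7, 0.715, -0.0]
wrist_force: [-1.6, 1.0, 3.8]
opening: 0.004
```

Request:
move_arm(
  increments=[
    {"tx":0.0,"ty":0.0,"tz":0.0005,"turn":0.0},
    {"tx":0.0,"ty":0.0,"tz":0.001,"turn":0.0},
  ],
)

```text
time_s: 19.67
eef_pos: [0.5596, -0.0523, 0.0527]
eef_rot: [0.0, -0.7, 0.715, -0.0]
wrist_force: [0.4, 2.5, 3.3]
opening: -0.0
```

Request:
move_arm(
  increments=[
    {"tx":0.0,"ty":0.0,"tz":0.0005,"turn":0.0},
    {"tx":0.0,"ty":0.0,"tz":0.001,"turn":0.0},
  ],
)

```text
time_s: 19.83
eef_pos: [0.5596, -0.0525, 0.0514]
eef_rot: [0.0, -0.7, 0.715, -0.0]
wrist_force: [0.2, 2.1, 2.0]
opening: 0.001
```

Request:
move_arm(
  increments=[
    {"tx":0.0,"ty":0.0,"tz":0.0005,"turn":0.0},
    {"tx":0.0,"ty":0.0,"tz":0.001,"turn":0.0},
  ],
)

```text
time_s: 20.0
eef_pos: [0.5593, -0.0527, 0.0501]
eef_rot: [-0.0, -0.7, 0.715, -0.0]
wrist_force: [0.5, 0.6, 0.6]
opening: -0.003
```

Request:
move_arm(
  increments=[
    {"tx":0.0,"ty":0.0,"tz":0.0005,"turn":0.0},
    {"tx":0.0,"ty":0.0,"tz":0.001,"turn":0.0},
  ],
)

```text
time_s: 20.17
eef_pos: [0.5591, -0.0528, 0.049]
eef_rot: [-0.0, -0.7, 0.715, 0.0]
wrist_force: [-0.5, -0.3, -0.1]
opening: 0.001
```

Request:
move_arm(
  increments=[
    {"tx":0.0,"ty":0.0,"tz":0.0005,"turn":0.0},
    {"tx":0.0,"ty":0.0,"tz":0.001,"turn":0.0},
  ],
)

```text
time_s: 20.33
eef_pos: [0.5592, -0.0528, 0.0486]
eef_rot: [-0.0, -0.7, 0.715, 0.0]
wrist_force: [-3.9, 1.5, 9.0]
opening: -0.002
```

Snapped, and on its stop at tip z 48.6 mm. Now the back left clip.

Run:
```python
from h import *
st(); plan(np.array([44,107,135])/1000)
```

```text
t 20.33 unit-frame tcp mm [-46.7 -54.9  48.6] F [-3.88  1.41  9.04] op -0.002
shift mm [-161.9  -90.6  -86.5] turn -0.01
```

Request:
move_arm(
  increments=[
    {"tx":0.0,"ty":0.0,"tz":-0.01,"turn":0.0},
    {"tx":0.0,"ty":0.0,"tz":-0.035,"turn":0.0},
    {"tx":0.0,"ty":0.0,"tz":-0.06,"turn":0.0},
    {"tx":-0.01,"ty":-0.006,"tz":-0.08,"turn":0.0},
    {"tx":-0.03,"ty":-0.018,"tz":-0.087,"turn":0.0},
    {"tx":-0.055,"ty":-0.032,"tz":-0.087,"turn":0.0},
    {"tx":-0.085,"ty":-0.048,"tz":-0.087,"turn":0.0},
    {"tx":-0.115,"ty":-0.065,"tz":-0.087,"turn":0.0},
    {"tx":-0.14,"ty":-0.079,"tz":-0.087,"turn":0.0},
    {"tx":-0.156,"ty":-0.088,"tz":-0.087,"turn":0.0},
    {"tx":-0.162,"ty":-0.091,"tz":-0.087,"turn":0.0},
    {"tx":-0.162,"ty":-0.091,"tz":-0.087,"turn":0.0},
  ],
)

```text
time_s: 21.33
eef_pos: [0.6537, 0.1087, 0.1352]
eef_rot: [-0.0, -0.7, 0.714, 0.0]
wrist_force: [-0.5, 0.5, 0.1]
opening: 0.001
```

Run:
```python
from h import *
p,d,c=grab('wrist','w15'); p,d,c=grab('side','side15')
cv2.imwrite('pics/side15c.png',cv2.resize(p[90:260,170:370,::-1],None,fx=4,fy=3.5,interpolation=cv2.INTER_CUBIC))
st(); plan(np.array([44,107,78])/1000)
```

```text
t 21.43 unit-frame tcp mm [ 43.8 106.5 135. ] F [-0.29 -0.47 -0.55] op 0.001
shift mm [-0.5 -0.2 57. ] turn -0.01
```

View pics/side15c.png

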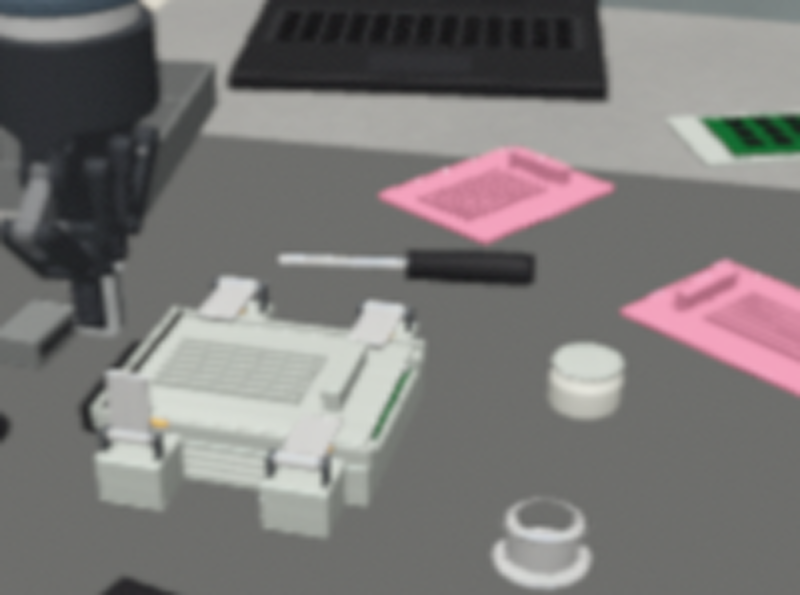

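View pics/w15.png

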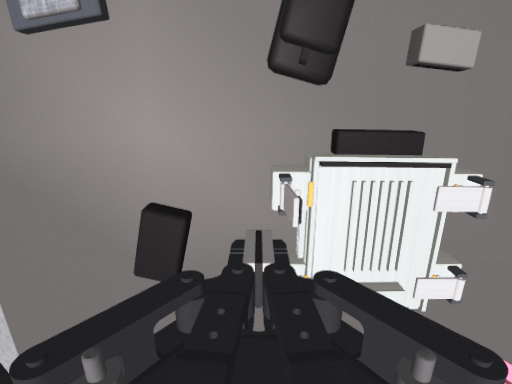

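Three clips are flat, and the back left at wrist (292,205) still stands. I lower the finger beside it and sweep it in.

Request:
move_arm(
  increments=[
    {"tx":0.0,"ty":0.0,"tz":0.012,"turn":0.0},
    {"tx":0.0,"ty":0.0,"tz":0.03,"turn":0.0},
    {"tx":0.0,"ty":0.0,"tz":0.048,"turn":0.0},
    {"tx":0.0,"ty":0.0,"tz":0.056,"turn":0.0},
    {"tx":0.0,"ty":0.0,"tz":0.057,"turn":0.0},
    {"tx":0.0,"ty":0.0,"tz":0.057,"turn":0.0},
  ],
)

```text
time_s: 21.93
eef_pos: [0.653, 0.1066, 0.0776]
eef_rot: [-0.001, -0.699, 0.715, 0.001]
wrist_force: [-0.1, 0.1, -0.4]
opening: -0.0
```

Request:
move_arm(
  increments=[
    {"tx":0.005,"ty":0.0,"tz":0.0,"turn":0.0},
    {"tx":0.01,"ty":0.0,"tz":-0.001,"turn":0.0},
    {"tx":0.015,"ty":0.0,"tz":-0.002,"turn":0.0},
    {"tx":0.02,"ty":0.0,"tz":-0.004,"turn":0.0},
    {"tx":0.026,"ty":0.0,"tz":-0.006,"turn":0.0},
    {"tx":0.032,"ty":0.0,"tz":-0.006,"turn":0.0},
    {"tx":0.038,"ty":0.0,"tz":-0.002,"turn":0.0},
    {"tx":0.043,"ty":0.0,"tz":0.002,"turn":0.0},
    {"tx":0.047,"ty":0.0,"tz":0.006,"turn":0.0},
    {"tx":0.05,"ty":0.0,"tz":0.01,"turn":0.0},
    {"tx":0.051,"ty":0.0,"tz":0.012,"turn":0.0},
    {"tx":0.052,"ty":0.0,"tz":0.014,"turn":0.0},
  ],
)

```text
time_s: 22.93
eef_pos: [0.6521, 0.0555, 0.0635]
eef_rot: [-0.0, -0.699, 0.715, 0.001]
wrist_force: [0.0, -0.3, -0.1]
opening: -0.001
```

Run:
```python
from h import *
p,d,c=grab('side','side16')
cv2.imwrite('pics/side16c.png',cv2.resize(p[90:260,170:370,::-1],None,fx=4,fy=3.5,interpolation=cv2.INTER_CUBIC))
st()
```

```text
t 22.98 unit-frame tcp mm [43.8 55.3 63.1] F [-1.11 -0.2   0.22] op -0.004
```

View pics/side16c.png

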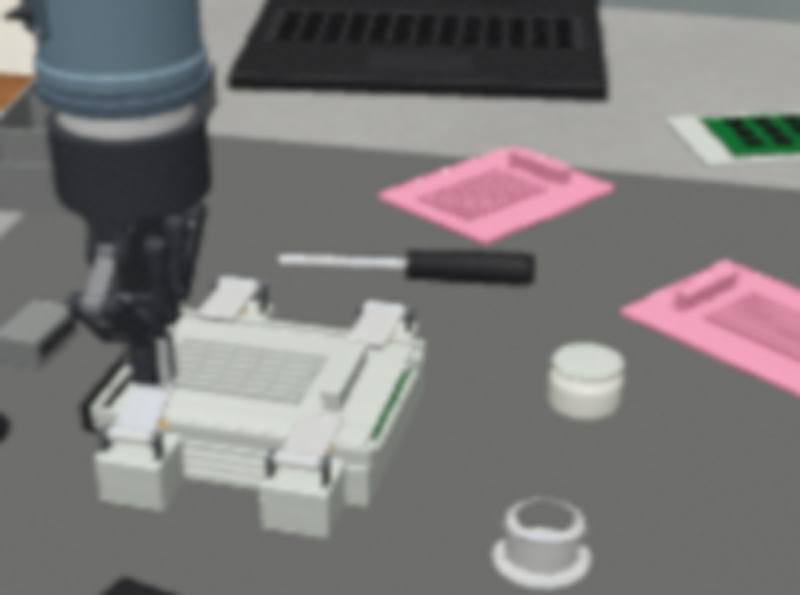

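The back left strap at crop (140,410) is down with the fingertip over its end at (150,375). Pressing.

Request:
move_arm(
  increments=[
    {"tx":0.0,"ty":-0.0005,"tz":0.0005,"turn":0.0},
    {"tx":0.0,"ty":-0.001,"tz":0.001,"turn":0.0},
  ],
)

```text
time_s: 23.15
eef_pos: [0.6534, 0.0559, 0.063]
eef_rot: [-0.0, -0.7, 0.714, 0.0]
wrist_force: [-0.4, -0.0, -0.2]
opening: 0.001
```

Request:
move_arm(
  increments=[
    {"tx":0.0,"ty":0.0,"tz":0.0005,"turn":0.0},
    {"tx":0.0,"ty":0.0,"tz":0.001,"turn":0.0},
  ],
)

```text
time_s: 23.32
eef_pos: [0.6536, 0.0558, 0.0623]
eef_rot: [0.0, -0.7, 0.714, 0.0]
wrist_force: [-0.0, -1.0, 0.3]
opening: -0.005
```

Request:
move_arm(
  increments=[
    {"tx":0.0,"ty":0.0,"tz":0.0005,"turn":0.0},
    {"tx":0.0,"ty":0.0,"tz":0.001,"turn":0.0},
  ],
)

```text
time_s: 23.48
eef_pos: [0.6537, 0.0556, 0.0614]
eef_rot: [0.0, -0.7, 0.714, -0.0]
wrist_force: [-0.6, -1.2, 0.3]
opening: 0.002
```

Request:
move_arm(
  increments=[
    {"tx":0.0,"ty":0.0,"tz":0.0005,"turn":0.0},
    {"tx":0.0,"ty":0.0,"tz":0.001,"turn":0.0},
  ],
)

```text
time_s: 23.65
eef_pos: [0.6537, 0.0554, 0.0604]
eef_rot: [0.0, -0.7, 0.715, -0.0]
wrist_force: [-1.0, -0.9, 0.3]
opening: -0.001
```

Request:
move_arm(
  increments=[
    {"tx":0.0,"ty":0.0,"tz":0.0005,"turn":0.0},
    {"tx":0.0,"ty":0.0,"tz":0.001,"turn":0.0},
  ],
)

```text
time_s: 23.82
eef_pos: [0.6537, 0.0554, 0.0593]
eef_rot: [0.0, -0.7, 0.715, -0.0]
wrist_force: [-0.0, -0.0, 1.1]
opening: 0.002
```

Request:
move_arm(
  increments=[
    {"tx":0.0,"ty":0.0,"tz":0.0005,"turn":0.0},
    {"tx":0.0,"ty":0.0,"tz":0.001,"turn":0.0},
  ],
)

```text
time_s: 23.98
eef_pos: [0.6536, 0.0554, 0.0583]
eef_rot: [0.0, -0.7, 0.715, -0.0]
wrist_force: [0.3, -0.8, 0.5]
opening: 0.002
```

Request:
move_arm(
  increments=[
    {"tx":0.0,"ty":0.0,"tz":0.0005,"turn":0.0},
    {"tx":0.0,"ty":0.0,"tz":0.001,"turn":0.0},
  ],
)

```text
time_s: 24.15
eef_pos: [0.6536, 0.0554, 0.0573]
eef_rot: [-0.0, -0.7, 0.715, -0.0]
wrist_force: [-0.3, -0.7, 0.8]
opening: -0.001
```

Request:
move_arm(
  increments=[
    {"tx":0.0,"ty":0.0,"tz":0.0005,"turn":0.0},
    {"tx":0.0,"ty":0.0,"tz":0.001,"turn":0.0},
  ],
)

```text
time_s: 24.32
eef_pos: [0.6538, 0.0552, 0.0566]
eef_rot: [-0.0, -0.7, 0.715, -0.0]
wrist_force: [-1.4, -1.2, 4.1]
opening: 0.004
```

Request:
move_arm(
  increments=[
    {"tx":0.0,"ty":0.0,"tz":0.0005,"turn":0.0},
    {"tx":0.0,"ty":0.0,"tz":0.001,"turn":0.0},
  ],
)

```text
time_s: 24.48
eef_pos: [0.6539, 0.0551, 0.056]
eef_rot: [-0.0, -0.7, 0.715, -0.0]
wrist_force: [-2.4, -1.8, 6.7]
opening: 0.002
```

Request:
move_arm(
  increments=[
    {"tx":0.0,"ty":0.0,"tz":0.0005,"turn":0.0},
    {"tx":0.0,"ty":0.0,"tz":0.001,"turn":0.0},
  ],
)

```text
time_s: 24.65
eef_pos: [0.6539, 0.0551, 0.0551]
eef_rot: [0.0, -0.7, 0.715, -0.0]
wrist_force: [-0.6, -1.8, 4.3]
opening: -0.001
```

Request:
move_arm(
  increments=[
    {"tx":0.0,"ty":0.0,"tz":0.0005,"turn":0.0},
    {"tx":0.0,"ty":0.0,"tz":0.001,"turn":0.0},
  ],
)

```text
time_s: 24.82
eef_pos: [0.6541, 0.0549, 0.0543]
eef_rot: [0.0, -0.7, 0.715, -0.001]
wrist_force: [-2.4, -2.3, 8.6]
opening: 0.002
```

Request:
move_arm(
  increments=[
    {"tx":0.0,"ty":0.0,"tz":0.0005,"turn":0.0},
    {"tx":0.0,"ty":0.0,"tz":0.001,"turn":0.0},
  ],
)

```text
time_s: 24.98
eef_pos: [0.6541, 0.0551, 0.0528]
eef_rot: [0.0, -0.7, 0.715, -0.001]
wrist_force: [0.2, -1.2, 2.0]
opening: -0.001
```

Request:
move_arm(
  increments=[
    {"tx":0.0,"ty":0.0,"tz":0.0005,"turn":0.0},
    {"tx":0.0,"ty":0.0,"tz":0.001,"turn":0.0},
  ],
)

```text
time_s: 25.15
eef_pos: [0.6538, 0.0554, 0.0513]
eef_rot: [0.0, -0.7, 0.715, -0.0]
wrist_force: [0.2, -1.6, 3.0]
opening: 0.001
```

Request:
move_arm(
  increments=[
    {"tx":0.0,"ty":0.0,"tz":0.0005,"turn":0.0},
    {"tx":0.0,"ty":0.0,"tz":0.001,"turn":0.0},
  ],
)

```text
time_s: 25.32
eef_pos: [0.6535, 0.0557, 0.0499]
eef_rot: [0.0, -0.7, 0.715, 0.0]
wrist_force: [-1.1, 0.3, 0.9]
opening: 0.001
```

Request:
move_arm(
  increments=[
    {"tx":0.0,"ty":0.0,"tz":0.0005,"turn":0.0},
    {"tx":0.0,"ty":0.0,"tz":0.001,"turn":0.0},
  ],
)

```text
time_s: 25.48
eef_pos: [0.6532, 0.0557, 0.0488]
eef_rot: [-0.0, -0.7, 0.715, 0.0]
wrist_force: [1.4, 0.0, 0.4]
opening: -0.002
```

Request:
move_arm(
  increments=[
    {"tx":0.0,"ty":0.0,"tz":0.0005,"turn":0.0},
    {"tx":0.0,"ty":0.0,"tz":0.001,"turn":0.0},
  ],
)

```text
time_s: 25.65
eef_pos: [0.6532, 0.0557, 0.0481]
eef_rot: [-0.0, -0.7, 0.715, 0.0]
wrist_force: [-0.6, 1.2, 3.6]
opening: 0.001
```

Request:
move_arm(
  increments=[
    {"tx":0.0,"ty":0.0,"tz":0.0005,"turn":0.0},
    {"tx":0.0,"ty":0.0,"tz":0.0007,"turn":0.0},
  ],
)

```text
time_s: 25.82
eef_pos: [0.6533, 0.0557, 0.048]
eef_rot: [-0.0, -0.7, 0.714, 0.0]
wrist_force: [-2.5, 0.7, 6.4]
opening: 0.002
```

Request:
move_arm(
  increments=[
    {"tx":0.0,"ty":0.0,"tz":-0.01,"turn":0.0},
    {"tx":0.0,"ty":0.0,"tz":-0.035,"turn":0.0},
    {"tx":0.0,"ty":0.0,"tz":-0.065,"turn":0.0},
    {"tx":0.01,"ty":0.01,"tz":-0.095,"turn":0.0},
    {"tx":0.02,"ty":0.03,"tz":-0.12,"turn":0.0},
    {"tx":0.035,"ty":0.06,"tz":-0.14,"turn":0.0},
    {"tx":0.045,"ty":0.09,"tz":-0.15,"turn":0.0},
    {"tx":0.053,"ty":0.12,"tz":-0.16,"turn":0.0},
    {"tx":0.055,"ty":0.15,"tz":-0.165,"turn":0.0},
    {"tx":0.055,"ty":0.175,"tz":-0.17,"turn":0.0},
    {"tx":0.055,"ty":0.195,"tz":-0.17,"turn":0.0},
    {"tx":0.055,"ty":0.205,"tz":-0.17,"turn":0.0},
    {"tx":0.055,"ty":0.205,"tz":-0.17,"turn":0.0},
  ],
)

```text
time_s: 26.9
eef_pos: [0.4461, 0.005, 0.2179]
eef_rot: [0.0, -0.7, 0.715, -0.0]
wrist_force: [0.2, -0.1, -0.1]
opening: 0.0
```

Run:
```python
from h import *
p,d,c=grab('wrist','w17'); p2,d,c=grab('side','side17'); p3,d,c=grab('top','top17')
cv2.imwrite('pics/side17c.png',cv2.resize(p2[140:260,170:330,::-1],None,fx=5,fy=5,interpolation=cv2.INTER_CUBIC))
cv2.imwrite('pics/top17c.png',cv2.resize(p3[80:250,150:340,::-1],None,fx=4,fy=3.5,interpolation=cv2.INTER_CUBIC))
st()
P=depthpts(load('w17'))
Q=(P-U0)@U()
for n,x,y0 in [('FL',-45,1),('BR',45,-1),('FR',-45,-1),('BL',45,1)]:
    for r in (8,16,24,32,38):
        m=(abs(Q[...,0]-x)<6)&(abs(Q[...,1]-y0*(84-r)-2)<3)&(Q[...,2]>.0) if 0 else (abs(Q[...,0]*1000-x)<7)&(abs(Q[...,1]*1000-2-y0*(84-r))<3)
        print(n,r,m.sum(),(np.median(Q[m][:,2])*1000).round(1) if m.any() else None, end=' | ')
    print()
```

```text
t 27.05 unit-frame tcp mm [-1.586e+02  2.000e-01  2.179e+02] F [ 0.26 -0.69  0.26] op 0.003
FL 8 88 48.7 | FL 16 89 48.9 | FL 24 90 48.8 | FL 32 89 48.8 | FL 38 104 48.6 | 
BR 8 0 None | BR 16 0 None | BR 24 0 None | BR 32 0 None | BR 38 0 None | 
FR 8 88 48.9 | FR 16 92 48.9 | FR 24 87 48.9 | FR 32 89 48.8 | FR 38 86 48.9 | 
BL 8 0 None | BL 16 0 None | BL 24 0 None | BL 32 0 None | BL 38 0 None |
```

View pics/w17.png

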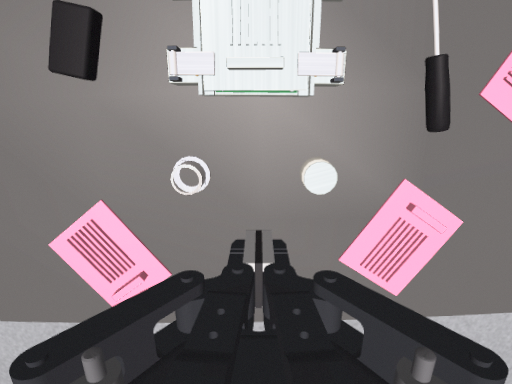

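View pics/side17c.png

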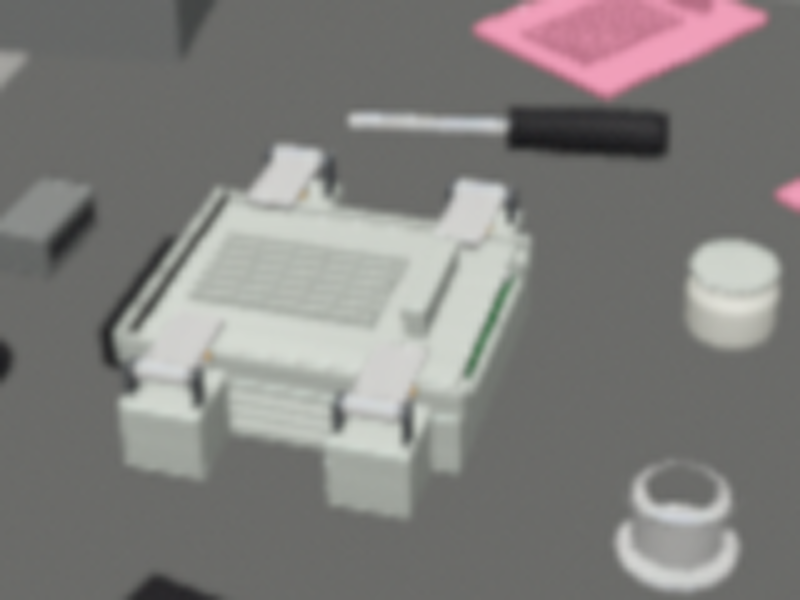

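View pics/top17c.png

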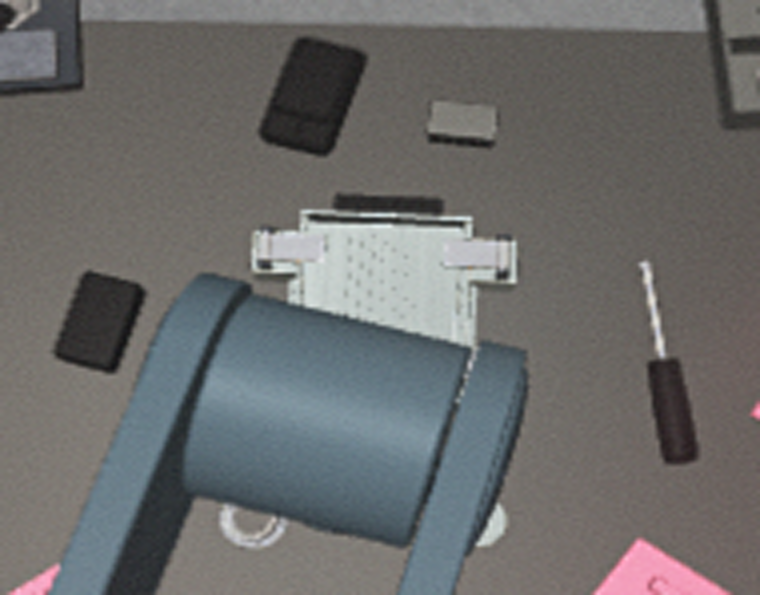

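Run:
```python
from h import *
z=load('w17'); Q=((depthpts(z)-U0)@U())*1000
m=(Q[...,2]>54)&(abs(Q[...,1]-2)<20)&(Q[...,0]>-90)&(Q[...,0]<-20)
print('rib x',np.percentile(Q[m][:,0],[2,50,98]).round(1),m.sum())
z=load('top17'); Q=((depthpts(z)-U0)@U())*1000
for n,y in [('BL',1),('BR',-1)]:
  for r in (10,20,30,38):
    m=(abs(Q[...,0]-45)<7)&(abs(Q[...,1]-y*(84-r))<4); print(n,r,m.sum(),np.median(Q[m][:,2]).round(1) if m.any() else None,end=' | ')
  print()
p=load('w10')['p'][140:200,40:220,::-1]; cv2.imwrite('pics/w10e.png',cv2.resize(p,None,fx=4.4,fy=6,interpolation=cv2.INTER_CUBIC))
a,b=load('top0')['p'],load('top17')['p']
```

```text
rib x [-51.  -46.  -41.1] 490
BL 10 11 48.6 | BL 20 15 48.7 | BL 30 13 47.4 | BL 38 15 49.2 | 
BR 10 13 53.7 | BR 20 13 54.9 | BR 30 16 53.7 | BR 38 15 54.7 |
```

View pics/w10e.png

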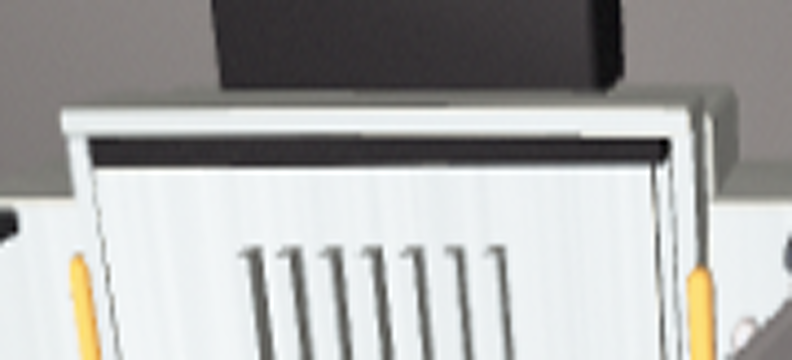

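Run:
```python
from h import *
z=load('w10')
for v,h in [(158,.044),(162.6,.044),(162.6,.042),(167.5,.044),(167.5,.042)]:
    print(v,h,(w2u(onplane(z,(130,v),h)[0])*1000).round(1))
z=load('top0'); 
for v in (140.5,142,143.5): print(v,(w2u(onplane(z,(246,v),.044)[0])*1000).round(1))
Q=((depthpts(load('w10'))-U0)@U())*1000
for v in range(155,176): print(v,Q[v,130].round(1),load('w10')['p'][v,130])
```

```text
158 0.044 [77.3 -3.4 44. ]
162.6 0.044 [73.4 -2.9 44. ]
162.6 0.042 [73.1 -2.  42. ]
167.5 0.044 [69.3 -2.4 44. ]
167.5 0.042 [68.9 -1.5 42. ]
140.5 [79.8  1.3 44. ]
142 [75.3  1.1 44. ]
143.5 [70.9  0.8 44. ]
155 [77.7  2.3 30.8] [97 97 93]
156 [77.7  0.1 35.9] [119 118 115]
157 [77.6 -2.1 40.9] [109 108 103]
158 [77.3 -3.4 44.1] [233 232 226]
159 [76.5 -3.5 44.4] [234 238 240]
160 [75.8 -3.7 45.2] [233 237 239]
161 [74.9 -3.3 44.6] [235 239 239]
162 [73.7 -2.4 42.7] [150 149 143]
163 [73.3 -3.4 45.3] [51 48 50]
164 [72.4 -3.2 44.9] [53 51 53]
165 [71.4 -2.5 43.8] [52 51 52]
166 [71.  -3.5 46.1] [50 49 52]
167 [70.  -3.  45.2] [ 98 100  99]
168 [68.5 -1.4 41.9] [237 241 241]
169 [67.5 -1.  41.3] [238 242 243]
170 [67.  -1.5 42.7] [237 242 243]
171 [65.9 -1.1 42. ] [237 241 242]
172 [65.  -0.7 41.4] [237 242 243]
173 [64.5 -1.3 43. ] [238 242 244]
174 [63.6 -1.1 42.8] [238 242 244]
175 [62.4 -0.5 41.5] [238 242 243]
```

The black strip is the stop's rubber, at z of about 44-45 mm and x = 70 to 73.5, and the plate starts right at it. The cover is home and all four straps are level. I'm handing in.

Run:
```python
from h import *
st(); print(workorder.hand_in()); st()
```

```text
t 27.05 unit-frame tcp mm [-1.586e+02  2.000e-01  2.179e+02] F [ 0.26 -0.69  0.26] op 0.003
the job is handed in; nothing more can be done
None
the job is handed in; nothing more can be done
```

The cover is home and all four clips are shut. I handed the job in at 27 s, with the arm well clear of the unit. I pushed the cover back by its rib until it met the end stop, then closed the clips in the order front left, back right, front right, back left.

- **Cover:** at the stop the push rose to about 9 N with no further travel. The last images put the plate's back edge within about 1 mm of the stop's rubber, and the rib at x = -46 mm where -45 mm is nominal; calibration is good to about 2 mm.
- **Clips:** each clip showed the catch resisting, the force falling away, then a firm stop. In the final depth images all four straps lie level, front left, front right and back left at about 49 mm and back right at about 54 mm. The back two were read only from the coarser top view, with a scatter of about 1–2 mm.
- **Force:** the largest reading was about 14 N, on the back right clip. Readings come only at the end of each move, so a short peak between them would not show.
- **Other things on the bench:** nothing touched them, and they look unmoved in the pictures; I did not measure their positions again.
- **Disagreements:** the wrist camera read about 2.5 mm to the left of the arm's own position, and the first estimates of the unit's x differed by about 2 mm. I corrected both before contact. The first move call was refused because rows lacked a number; nothing moved.

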